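Restock the filter-pot and petri-dish lanes first-in-first-out

ROBOT

A 6-joint arm with a two-finger parallel gripper is mounted at the origin on a cart in front of the work surface, level with it; the furniture and walls round the work are solid. World frame = base frame: x ahead of the robot, y to its left, z up, the work surface at z = 0. Lengths are in m, angles in rad, forces in N, time in s.
With the tool pointing down it reaches from about 0.325 to 0.85 m from the base axis. Payload 15.5 kg.
Tool frame: the origin (TCP) lies at the very end of the fingers, on their centre line; the grasp point (between the pads) lies 19 mm behind it (ctrl.pinch_z is the distance from the TCP to the grasp point, in m); z points along the fingers, y is the line along which they close (so a half turn about z gives the same grasp; the last joint's range is limited). The gripper opens to 91 mm and grips with 3 to 60 N. Pads are 32 mm wide; open, the fingers measure 118 mm over their backs; the gripper's body (76 mm by 178 mm) begins 60 mm behind the grasp point.
Start: joints at [1.069, 0.494, 1.345, -0, 1.302, -0.096], TCP at [0.247, 0.574, 0.214] pointing down, gripper open.
Joint ranges: [-2.91, 2.91], [-0.82, 2.16], [0.22, 2.67], [-1.22, 4.37], [0.12, 2.79], [-3.08, 3.08]. Speed limits (rad/s): [1.89, 1.89, 2.57, 3.01, 3.01, 3.01].

INTERFACE

Orientations are given as a unit quaternion [x, y, z, w].
In Python, from bench import ctrl, vision gives the robot as it stands.
- The arm moves only by the tool send_rows, never from a script. Its argument "moves" is a list of rows, each a list of 3 entries, a list of its own where there are three numbers: the shift along the tool's x, y, z in m, then the turn, a rotation vector about the tool's x, y, z in degrees, then the opening, from 0 (shut) to 1 (fully open). A call has 1 to 5 rows; each row shifts and turns the commanded pose from where the row before left it, along the tool's axes as they then stand; what a row does not reach is not made up. A row lasts 1/12 s, in which the tool goes at most 41.7 mm and 7.16 degrees, less where a joint would pass 70% of its speed; a pose out of reach is approached as far as the arm can. A call with a gripper value outside its range is refused whole. The fingers move at their own pace and stop on an object; "grip_force" is the grip in N (left out, the last holds). Time passes only in rows, so rows that do not move let the fingers close. It gives the time, the measured TCP pose, the force, the opening and the grip force at its end, in the units of the state.
- ctrl.observe(): the state, without advancing time (a new reading comes with each control period).
- vision.camera(name): name is "scene" or "side" or "wrist"; returns the picture (384x512x3 uint8, red, green, blue); there is no depth.
- vision.get_calibration(name): a dict with "mtx" (3x3 intrinsics, pixels), "cam_to_world" (4x4, takes a point from camera to world coordinates). Camera axes: x right, y down, z forward; pixel columns grow to the right and rows downward; lengths in m; the calibration is good to about 2 mm. The wrist camera is an equidistant fisheye: a pixel r from the principal point sees the ray r / f radians off the axis. A picture is of the moment at which its call begins: read the wrist's pose just before it. get_calibration takes no time and is no camera call; for the wrist camera it gives the pose at the moment of the call.
- ctrl.finish_job(): hands the job in; it is judged then, once.
The state is a dict: "time": time; "qpos": joint angles; "qd": joint speeds; "joint_efforts": joint torques, N m; "ee_pos": TCP position; "ee_rot": TCP orientation; "wrist_force": force on the tool from outside, world axes, zero at the start; "moment": the same for the moment, N m; "opening": finger opening in m; "grip_force": force on a finger pad.
Only numpy, scipy, OpenCV 4.12 (cv2) and the standard library are available. Lean on these libraries where they do the work, as an engineer would, in place of code of your own. Each camera call takes 0.05 s, during which the arm holds its last target. There are 200 camera calls.

TASK

Restock the two lanes so that the old stock is used first. First pull the old pots and the old pile of two dishes, which stand in the lanes, forward: the pots close together and the front one up against the front stop, the dishes still a square pile against theirs; only when both lanes are pulled forward, load the new stock from the worktop behind the old: every new pot upright in the pot lane, and all new dishes in one single square pile in the dish lane. Leave the stapler, the tape roll and the pen where they are.

Things in the scene. Friction and masses are not known exactly. Their poses are not given: they have to be found in the camera images.
- pot_lane: fixed open-topped aluminium lane, the narrower one, for pots; may be the left or right one. Origin: underside centre; +x runs from the front stop (robot side) to the open rear. Inside x -107.5 to +107.5 mm, 54 mm wide; floor top z = 4 mm; side rails 5 mm thick, top z = 11 mm; front stop inner face x = -107.5 mm, 5 mm thick, top z = 16 mm; no rear wall.
- dish_lane: fixed open-topped aluminium lane, the wider one, for petri dishes; may be the left or right one. Origin: underside centre; +x runs from the front stop (robot side) to the open rear. Inside x -107.5 to +107.5 mm, 68 mm wide; floor top z = 4 mm; side rails 5 mm thick, top z = 11 mm; front stop inner face x = -107.5 mm, 5 mm thick, top z = 16 mm; no rear wall.
- pot_old_1: white plastic screw pot of syringe filters, upright, 46 mm high, body 43 mm in diameter up to 32 mm, ridged lid 48 mm in diameter above; about 50 g; origin at the centre of its underside, z up. Old stock: stands in the pot lane at the start, back from the stop.
- pot_old_2: white plastic screw pot of syringe filters, upright, 46 mm high, body 43 mm in diameter up to 32 mm, ridged lid 48 mm in diameter above; about 50 g; origin at the centre of its underside, z up. Old stock: stands in the pot lane at the start, back from the stop.
- dish_old_1: clear, whitish petri dish with its lid on (one rigid piece), flat disc 60 mm in diameter, 16 mm high, about 35 g, flat top and bottom; origin at the centre of its underside, z up. Old stock: lower dish of the pile of two that stands in the dish lane at the start, back from the stop.
- dish_old_2: clear, whitish petri dish with its lid on (one rigid piece), flat disc 60 mm in diameter, 16 mm high, about 35 g, flat top and bottom; origin at the centre of its underside, z up. Old stock: upper dish of that pile.
- pot_new_1: white plastic screw pot of syringe filters, upright, 46 mm high, body 43 mm in diameter up to 32 mm, ridged lid 48 mm in diameter above; about 50 g; origin at the centre of its underside, z up. New stock: stands on the worktop left of the lanes at the start; one of the two may be absent.
- pot_new_2: white plastic screw pot of syringe filters, upright, 46 mm high, body 43 mm in diameter up to 32 mm, ridged lid 48 mm in diameter above; about 50 g; origin at the centre of its underside, z up. New stock: stands on the worktop left of the lanes at the start; one of the two may be absent.
- dish_new_1: clear, whitish petri dish with its lid on (one rigid piece), flat disc 60 mm in diameter, 16 mm high, about 35 g, flat top and bottom; origin at the centre of its underside, z up. New stock: lies on the worktop left of the lanes at the start; dish_new_4 lies on top of it, not quite square.
- dish_new_2: clear, whitish petri dish with its lid on (one rigid piece), flat disc 60 mm in diameter, 16 mm high, about 35 g, flat top and bottom; origin at the centre of its underside, z up. New stock: lies on the worktop left of the lanes at the start; it may be absent (then dish_new_3 is there).
- dish_new_3: clear, whitish petri dish with its lid on (one rigid piece), flat disc 60 mm in diameter, 16 mm high, about 35 g, flat top and bottom; origin at the centre of its underside, z up. New stock: lies on the worktop left of the lanes at the start; it may be absent (then dish_new_2 is there).
- dish_new_4: clear, whitish petri dish with its lid on (one rigid piece), flat disc 60 mm in diameter, 16 mm high, about 35 g, flat top and bottom; origin at the centre of its underside, z up. New stock: lies on top of dish_new_1 at the start.
- stapler: bystander: stapler 34x125x36 mm, lying in front of the lanes; origin at the centre of its underside.
- tape_roll: bystander: roll of tape lying flat, 95 mm in diameter, 24 mm high, on the mouse mat left of the new stock; origin at the centre of its underside.
- pen_by: bystander: pen 136 mm long, 11 mm thick, lying on the mouse mat, left of the new stock; origin at the centre of its underside.
- board_corner (a point): front right upper corner of the fixed white riser board, 30 mm high, that lies on the worktop beyond the new stock and extends from here to +x and +y; a computer case 320 mm tall stands on it, from 50 mm further in x and 125 mm further in y: keep fingers and gripper clear.
Mind the look-alikes: they are no part of the job. What is shaped like the pot_old_2 but orange is not meant.

How it is judged:
On the way:
1. the old pots and the old dish pile are pulled forward to the front stops of their lanes while no new stock is in a lane yet (y of pot_old_1 in the frame of pot_lane between -0.01 and 0.01 m and z of pot_old_1 in the frame of pot_lane between 0 and 0.009 m and angle between each of pot_old_1, pot_old_2, dish_old_1, dish_old_2's own z axis and vertical below 0.12 rad and x of each of pot_old_1, pot_old_2 in the frame of pot_lane below -0.021 m and y of pot_old_2 in the frame of pot_lane between -0.01 and 0.01 m and z of pot_old_2 in the frame of pot_lane between 0 and 0.009 m and x of any of pot_old_1, pot_old_2 in the frame of pot_lane below -0.072 m and y of dish_old_1 in the frame of dish_lane between -0.01 and 0.01 m and z of dish_old_1 in the frame of dish_lane between 0 and 0.026 m and x of each of dish_old_1, dish_old_2 in the frame of dish_lane below -0.0655 m and y of dish_old_2 in the frame of dish_lane between -0.01 and 0.01 m and z of dish_old_2 in the frame of dish_lane between 0 and 0.026 m and horizontal distance between dish_old_1 and dish_old_2 below 0.01 m and (x of dish_new_1 in the frame of pot_lane below -0.11 m or x of dish_new_1 in the frame of pot_lane above 0.11 m or y of dish_new_1 in the frame of pot_lane below -0.045 m or y of dish_new_1 in the frame of pot_lane above 0.045 m) and (x of dish_new_1 in the frame of dish_lane below -0.11 m or x of dish_new_1 in the frame of dish_lane above 0.11 m or y of dish_new_1 in the frame of dish_lane below -0.045 m or y of dish_new_1 in the frame of dish_lane above 0.045 m) and (x of dish_new_2 in the frame of pot_lane below -0.11 m or x of dish_new_2 in the frame of pot_lane above 0.11 m or y of dish_new_2 in the frame of pot_lane below -0.045 m or y of dish_new_2 in the frame of pot_lane above 0.045 m) and (x of dish_new_2 in the frame of dish_lane below -0.11 m or x of dish_new_2 in the frame of dish_lane above 0.11 m or y of dish_new_2 in the frame of dish_lane below -0.045 m or y of dish_new_2 in the frame of dish_lane above 0.045 m) and (x of dish_new_3 in the frame of pot_lane below -0.11 m or x of dish_new_3 in the frame of pot_lane above 0.11 m or y of dish_new_3 in the frame of pot_lane below -0.045 m or y of dish_new_3 in the frame of pot_lane above 0.045 m) and (x of dish_new_3 in the frame of dish_lane below -0.11 m or x of dish_new_3 in the frame of dish_lane above 0.11 m or y of dish_new_3 in the frame of dish_lane below -0.045 m or y of dish_new_3 in the frame of dish_lane above 0.045 m) and (x of pot_new_1 in the frame of pot_lane below -0.11 m or x of pot_new_1 in the frame of pot_lane above 0.11 m or y of pot_new_1 in the frame of pot_lane below -0.045 m or y of pot_new_1 in the frame of pot_lane above 0.045 m) and (x of pot_new_1 in the frame of dish_lane below -0.11 m or x of pot_new_1 in the frame of dish_lane above 0.11 m or y of pot_new_1 in the frame of dish_lane below -0.045 m or y of pot_new_1 in the frame of dish_lane above 0.045 m) and (x of pot_new_2 in the frame of pot_lane below -0.11 m or x of pot_new_2 in the frame of pot_lane above 0.11 m or y of pot_new_2 in the frame of pot_lane below -0.045 m or y of pot_new_2 in the frame of pot_lane above 0.045 m) and (x of pot_new_2 in the frame of dish_lane below -0.11 m or x of pot_new_2 in the frame of dish_lane above 0.11 m or y of pot_new_2 in the frame of dish_lane below -0.045 m or y of pot_new_2 in the frame of dish_lane above 0.045 m) and (x of dish_new_4 in the frame of pot_lane below -0.11 m or x of dish_new_4 in the frame of pot_lane above 0.11 m or y of dish_new_4 in the frame of pot_lane below -0.045 m or y of dish_new_4 in the frame of pot_lane above 0.045 m) and (x of dish_new_4 in the frame of dish_lane below -0.11 m or x of dish_new_4 in the frame of dish_lane above 0.11 m or y of dish_new_4 in the frame of dish_lane below -0.045 m or y of dish_new_4 in the frame of dish_lane above 0.045 m)), for 0.2 s.
At the end, for the whole second after the job is handed in: Old stock upright at the front: first pot within 11 mm, dish pile within 12 mm of the stop, second pot within 15 mm of the first. New pots upright behind old pots; new dishes flat in one pile behind the old pile. Dishes of a pile centred within 10 mm; all in their lanes, at rest (y of pot_old_1 in the frame of pot_lane between -0.01 and 0.01 m and z of pot_old_1 in the frame of pot_lane between 0 and 0.009 m and angle between each of pot_old_1, pot_old_2, dish_old_1, dish_old_2, pot_new_1, pot_new_2, dish_new_1, dish_new_2, dish_new_3, dish_new_4's own z axis and vertical below 0.12 rad and x of each of pot_old_1, pot_old_2 in the frame of pot_lane below -0.021 m and y of pot_old_2 in the frame of pot_lane between -0.01 and 0.01 m and z of pot_old_2 in the frame of pot_lane between 0 and 0.009 m and x of any of pot_old_1, pot_old_2 in the frame of pot_lane below -0.072 m and y of dish_old_1 in the frame of dish_lane between -0.01 and 0.01 m and z of dish_old_1 in the frame of dish_lane between 0 and 0.026 m and x of each of dish_old_1, dish_old_2 in the frame of dish_lane below -0.0655 m and y of dish_old_2 in the frame of dish_lane between -0.01 and 0.01 m and z of dish_old_2 in the frame of dish_lane between 0 and 0.026 m and horizontal distance between dish_old_1 and dish_old_2 below 0.01 m and y of pot_new_1 in the frame of pot_lane between -0.01 and 0.01 m and z of pot_new_1 in the frame of pot_lane between 0 and 0.009 m and x of pot_new_1 in the frame of pot_lane between -0.01 and 0.095 m and y of pot_new_2 in the frame of pot_lane between -0.01 and 0.01 m and z of pot_new_2 in the frame of pot_lane between 0 and 0.009 m and x of pot_new_2 in the frame of pot_lane between -0.01 and 0.095 m and y of dish_new_1 in the frame of dish_lane between -0.01 and 0.01 m and z of dish_new_1 in the frame of dish_lane between 0 and 0.058 m and x of dish_new_1 in the frame of dish_lane between -0.03 and 0.088 m and y of dish_new_2 in the frame of dish_lane between -0.01 and 0.01 m and z of dish_new_2 in the frame of dish_lane between 0 and 0.058 m and x of dish_new_2 in the frame of dish_lane between -0.03 and 0.088 m and y of dish_new_3 in the frame of dish_lane between -0.01 and 0.01 m and z of dish_new_3 in the frame of dish_lane between 0 and 0.058 m and x of dish_new_3 in the frame of dish_lane between -0.03 and 0.088 m and y of dish_new_4 in the frame of dish_lane between -0.01 and 0.01 m and z of dish_new_4 in the frame of dish_lane between 0 and 0.058 m and x of dish_new_4 in the frame of dish_lane between -0.03 and 0.088 m and horizontal distance between dish_new_1 and dish_new_2 below 0.01 m and horizontal distance between each of dish_new_1, dish_new_2 and dish_new_3 below 0.01 m and horizontal distance between each of dish_new_1, dish_new_2, dish_new_3 and dish_new_4 below 0.01 m and linear speed of each of pot_old_1, pot_old_2, dish_old_1, dish_old_2, dish_new_1, dish_new_2, dish_new_3, pot_new_1, pot_new_2, dish_new_4 below 0.02 m/s); the robot touches nothing.
It fails at once if the stapler is moved more than 4 cm (distance of stapler from where it was at the start of the episode above 0.04 m).
It fails at once if the tape roll is moved more than 4 cm (distance of tape_roll from where it was at the start of the episode above 0.04 m).
It fails at once if the pen is moved more than 4 cm (distance of pen_by from where it was at the start of the episode above 0.04 m).
Of pot_new_1, pot_new_2 only 1 to 2 are there at a start; the rules pass over those that are not, and their reading is None.
Of dish_new_2, dish_new_3 only 1 to 2 are there at a start; the rules pass over those that are not, and their reading is None.
At some moment in a run one of dish_new_1, dish_new_2, dish_new_3, pot_new_1, pot_new_2, dish_new_4 may be knocked a few centimetres aside while the robot is not near it.
Once in a run the grip may slacken for a moment while it holds something.
It also fails if it takes over 210 s, if anything falls off the work surface, if the arm or the gripper's body presses on something with over 40 N, if the wrist force passes 120 N, or if a joint passes its speed limit or range.

## Working session

There is one attempt and no reset: what is moved stays moved. The work goes in short steps, Python scripts to look and compute and a tool call to move; the robot and the scene stay as the last step left them, time stands still between calls to the robot, and variables do not carry over. Pictures are saved under pics/ and viewed, at most 14 in all, crops included, and the job is handed in when it is done.

Besides the shell and the picture viewer there is one more tool, called after "Emit:" by a JSON object that holds its "api" and its "payload", one argument or row to a line. send_rows: Moves the arm, as the interface text tells. Its arguments: {"type":"object","properties":{"moves":{"type":"array"},"grip_force":{"type":"number"}},"required":["moves"]}

```bash
mkdir -p pics; ls
python3 - <<'E'
from bench import ctrl, vision
import cv2, numpy as np
np.set_printoptions(precision=4,suppress=True)
print(ctrl.observe())
ims=[]
for n in ["scene","side","wrist"]:
    c=vision.get_calibration(n); print(n,c["mtx"].tolist(),c["cam_to_world"])
    im=vision.camera(n); cv2.imwrite(f"pics/{n}0.png",im[...,::-1])
s=cv2.imread("pics/scene0.png"); cv2.imwrite("pics/scene0b.png",cv2.resize(s,(800,600),interpolation=cv2.INTER_CUBIC))
E
```

```text
pics
{'time': 0.0, 'qpos': array([ 1.0685,  0.4941,  1.3461,  0.    ,  1.3025, -0.0955]), 'qd': array([-0.0009,  0.0006, -0.0012, -0.0013, -0.0017,  0.001 ]), 'joint_efforts': array([ -0.0033, -87.8812, -38.1858,   0.0705,   0.0533,  -0.0001]), 'ee_pos': array([0.2471, 0.5737, 0.2134]), 'ee_rot': array([ 0.202 ,  0.9794, -0.0006, -0.0002]), 'wrist_force': array([-0.767 ,  0.043 , -0.7151]), 'moment': array([ 0.0021, -0.0162,  0.0365]), 'grip_force': 0.0, 'opening': 0.0911104473341123}
scene [[348.4551330041648, 0.0, 256.78758395185406], [0.0, 348.4551330041648, 187.2417137047918], [0.0, 0.0, 1.0]] [[ 0.8653 -0.2421  0.4389  0.1439]
 [-0.5008 -0.3817  0.7768 -0.6417]
 [-0.0206 -0.892  -0.4515  0.5049]
 [ 0.      0.      0.      1.    ]]
side [[405.69925182349266, 0.0, 254.98211405158088], [0.0, 405.69925182349266, 190.67119763970067], [0.0, 0.0, 1.0]] [[-0.9844 -0.1312  0.1174  0.4312]
 [-0.176   0.7521 -0.6351  0.9269]
 [-0.005  -0.6459 -0.7634  1.0268]
 [ 0.      0.      0.      1.    ]]
wrist [[297.3186396354542, 0.0, 250.64929985230899], [0.0, 297.3186396354542, 192.17848479145846], [0.0, 0.0, 1.0]] [[ 0.3948  0.8924  0.2184  0.1871]
 [ 0.9188 -0.3831 -0.0955  0.6003]
 [-0.0016  0.2383 -0.9712  0.3831]
 [ 0.      0.      0.      1.    ]]
```

View pics/scene0b.png

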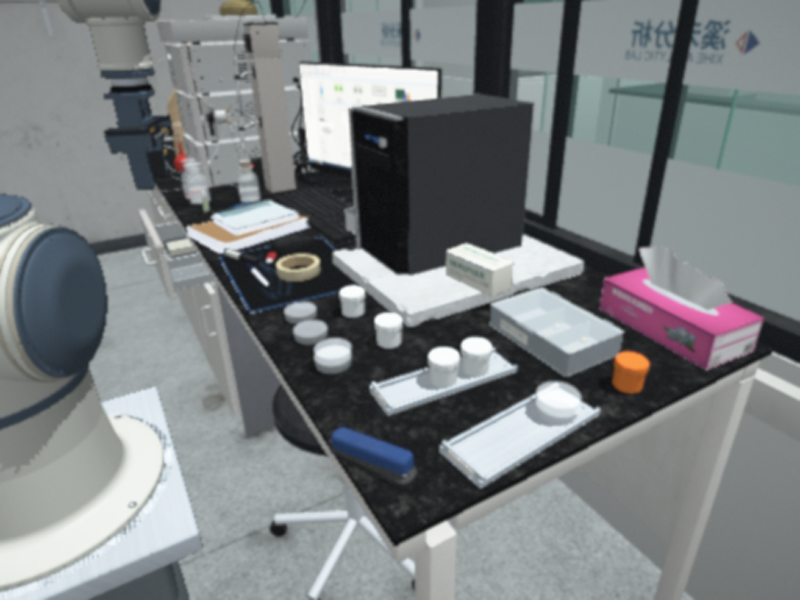

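View pics/side0.png

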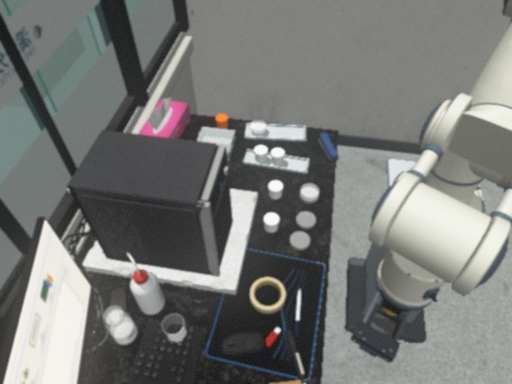

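View pics/wrist0.png

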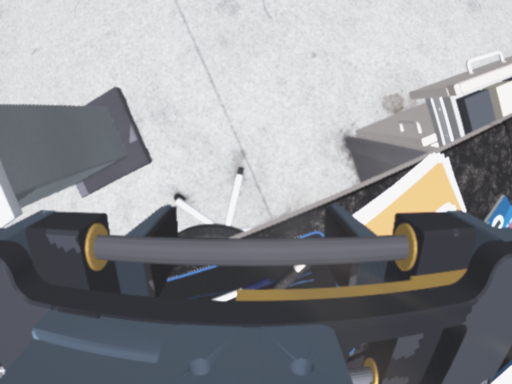

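Scene (800 px picture): the pot lane is the left, narrower one (445,380), holding old pots at (444,365) and (475,355). The dish lane is on the right (520,440), with the old pile at (558,400). New pots are at (352,300) and (388,330). New dishes are the pile at (332,355) and singles at (310,330) and (300,312). Look-alikes are the orange pot (630,372), the white bottles (195,180), and the cup and white bottle in the side view (120,325). None of these is part of the job. Next I'll check with a close crop and measure.

```bash
cat > h.py <<'E'
import cv2, numpy as np
from bench import ctrl, vision
np.set_printoptions(precision=4,suppress=True)
def ray(name,uv,cal=None):
    c=cal or vision.get_calibration(name); K=c["mtx"]; T=np.array(c["cam_to_world"])
    K=np.array(K); uv=np.atleast_2d(uv).astype(float)
    p=np.c_[(uv[:,0]-K[0,2])/K[0,0],(uv[:,1]-K[1,2])/K[1,1]]
    if name=="wrist":
        r=np.linalg.norm(p,axis=1,keepdims=True); d=np.c_[np.sin(r)*p/np.maximum(r,1e-9),np.cos(r)]
    else: d=np.c_[p,np.ones(len(p))]
    return T[:3,3],d@T[:3,:3].T
def plane(name,uv,z,cal=None):
    o,d=ray(name,uv,cal); return (o+d*((z-o[2])/d[:,2])[:,None])[:,:2]
def proj(name,P,cal=None):
    c=cal or vision.get_calibration(name); T=np.array(c["cam_to_world"]);K=np.array(c["mtx"])
    q=(np.atleast_2d(P)-T[:3,3])@T[:3,:3]
    if name=="wrist":
        n=np.linalg.norm(q[:,:2],axis=1);t=np.arctan2(n,q[:,2]); p=q[:,:2]/n[:,None]*t[:,None]
    else: p=q[:,:2]/q[:,2:]
    return p*[K[0,0],K[1,1]]+[K[0,2],K[1,2]]
E
python3 - <<'E'
from h import *
a=cv2.imread("pics/scene0.png")
cv2.imwrite("pics/c1.png",cv2.resize(a[175:315,170:395],None,fx=3.5,fy=3.5,interpolation=cv2.INTER_CUBIC))
b=cv2.imread("pics/side0.png")
cv2.imwrite("pics/c2.png",cv2.resize(b[105:260,190:345],None,fx=3.8,fy=3.8,interpolation=cv2.INTER_CUBIC))
E
```

```text
(no output)
```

View pics/c1.png

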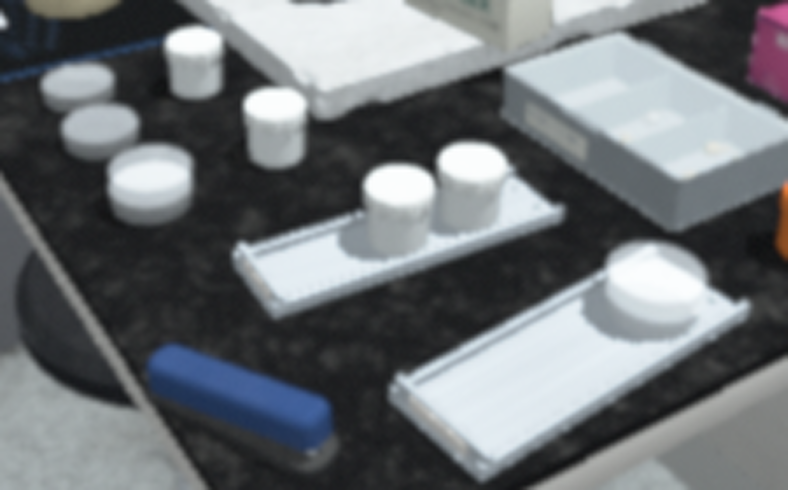

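View pics/c2.png

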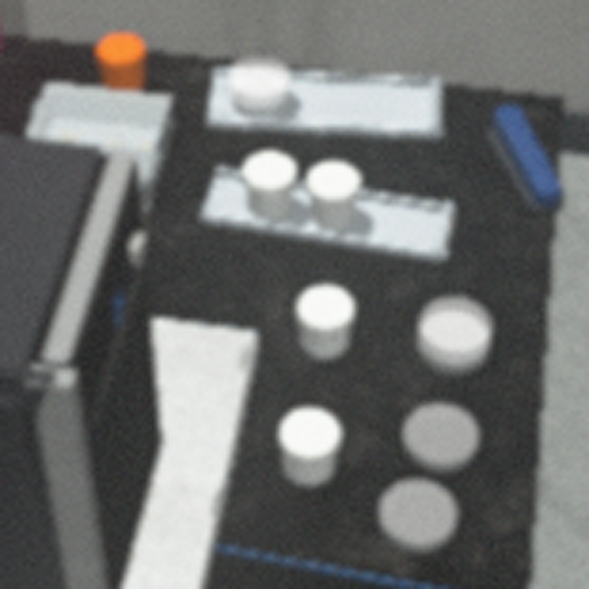

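```bash
cat > m1.py <<'E'
from h import *
A=lambda x,y:((x+.5)/3.5-.5+170,(y+.5)/3.5-.5+175)
B=lambda x,y:((x+.5)/3.8-.5+190,(y+.5)/3.8-.5+105)
def show(n,z,a,b):
    p=plane("scene",A(*a),z)[0] if a else None; q=plane("side",B(*b),z)[0]
    d=None
    if a:
        o1,d1=ray("scene",A(*a));o2,d2=ray("side",B(*b));d1=d1[0];d2=d2[0]
        t=np.linalg.lstsq(np.c_[d1,-d2],o2-o1,rcond=None)[0]; d=(o1+d1*t[0]+o2+d2*t[1])/2
    print(n,p,q,d)
show("newA",.046,(193,42),(310,433));show("newB",.046,(275,103),(325,306))
show("old1",.05,(399,181),(334,181));show("old2",.05,(472,156),(270,168))
show("dfar",.016,(78,78),(419,510));show("dmid",.016,(101,124),(441,433));show("dpile",.032,(150,165),(455,322));show("dold",.036,(656,268),(261,78))
for n,z,b in [("pot rl",0.011,(218,170)),("pot rn",.011,(203,220)),("pot fn",.016,(447,256)),("pot ff",.016,(455,202)),("dish rfar",.011,(213,70)),("rn",.011,(209,130)),("fn",.016,(441,133)),("ff",.016,(441,78))]: show(n,z,None,b)
for n,z,a in [("pot fl",.016,(236,248)),("fr bottom",0,(278,316)),("rr",.011,(562,208)),("dish fl",.016,(392,384)),("fr bot",0,(485,476)),("rr",.011,(748,303))]:
    print(n,plane("scene",A(*a),z))
E
python3 m1.py
```

```text
newA [0.5124 0.2015] [0.515  0.2102] [0.5152 0.2078 0.0426]
newB [0.5208 0.074 ] [0.5224 0.077 ] [0.5223 0.0761 0.0447]
old1 [ 0.5372 -0.07  ] [ 0.5356 -0.0688] [ 0.5365 -0.0697  0.0497]
old2 [ 0.5979 -0.0706] [ 0.5953 -0.0755] [ 0.5952 -0.0735  0.0522]
dfar [0.4244 0.2475] [0.4226 0.2471] [0.4234 0.247  0.0162]
dmid [0.4125 0.1647] [0.4129 0.17  ] [0.4132 0.1683 0.0139]
dpile [0.4122 0.0646] [0.4127 0.0638] [0.4124 0.0642 0.0323]
dold [ 0.6296 -0.2171] [ 0.6273 -0.2125] [ 0.6291 -0.2159  0.0344]
pot rl None [ 0.6498 -0.1045] None
pot rn None [ 0.651  -0.0376] None
pot fn None [ 0.4265 -0.0262] None
pot ff None [ 0.4256 -0.0952] None
dish rfar None [ 0.6819 -0.2451] None
rn None [ 0.6688 -0.1575] None
fn None [ 0.4473 -0.186 ] None
ff None [ 0.455 -0.266] None
pot fl [[ 0.4288 -0.0372]]
fr bottom [[ 0.428  -0.0958]]
rr [[ 0.6489 -0.1099]]
dish fl [[ 0.4457 -0.1995]]
fr bot [[ 0.459  -0.2697]]
rr [[ 0.6785 -0.2503]]
```

Emit:
{"api": "send_rows", "payload": {
  "moves": [
    [[0, 0, 0], [0, 0, -7], 1],
    [[0, 0, 0], [0, 0, -7], 1],
    [[0, 0, 0], [0, 0, -7], 1],
    [[-0.021, -0.034, 0], [0, 0, 0], 1],
    [[-0.021, -0.034, 0], [0, 0, 0], 1]
  ]
}}

```text
time: 0.57
ee_pos: [0.286, 0.5044, 0.2134]
ee_rot: [0.018, 1.0, -0.0, -0.0]
wrist_force: [1.1, -0.7, 0.6]
opening: 0.0911
grip_force: 0.0
```

Emit:
{"api": "send_rows", "payload": {
  "moves": [
    [[-0.021, -0.034, 0], [0, 0, 0], 1],
    [[-0.021, -0.034, 0], [0, 0, 0], 1],
    [[-0.021, -0.034, 0], [0, 0, 0], 1],
    [[-0.021, -0.034, 0], [0, 0, 0], 1],
    [[-0.021, -0.034, 0], [0, 0, 0], 1]
  ]
}}

```text
time: 0.98
ee_pos: [0.385, 0.3285, 0.2139]
ee_rot: [0.02, 1.0, -0.0, -0.0]
wrist_force: [1.6, 0.7, 0.4]
opening: 0.091
grip_force: 0.0
```

Emit:
{"api": "send_rows", "payload": {
  "moves": [
    [[-0.021, -0.034, 0], [0, 0, 0], 1],
    [[-0.021, -0.034, 0], [0, 0, 0], 1],
    [[-0.021, -0.034, 0], [0, 0, 0], 1],
    [[-0.021, -0.034, 0], [0, 0, 0], 1],
    [[-0.021, -0.034, 0], [0, 0, 0], 1]
  ]
}}

```text
time: 1.4
ee_pos: [0.4832, 0.1542, 0.2139]
ee_rot: [0.02, 1.0, 0.0, -0.0]
wrist_force: [0.6, 1.3, -0.2]
opening: 0.0912
grip_force: 0.0
```

Emit:
{"api": "send_rows", "payload": {
  "moves": [
    [[-0.021, -0.034, 0], [0, 0, 0], 0.1],
    [[-0.021, -0.034, 0], [0, 0, 0], 0.1],
    [[-0.021, -0.034, 0], [0, 0, 0], 0.1],
    [[-0.021, -0.034, 0], [0, 0, 0], 0.1],
    [[-0.021, -0.034, 0], [0, 0, 0], 0.1]
  ]
}}

```text
time: 1.82
ee_pos: [0.5812, -0.0199, 0.2138]
ee_rot: [0.02, 1.0, 0.0, -0.0]
wrist_force: [1.1, 0.5, -0.2]
opening: 0.0607
grip_force: 0.0
```

Emit:
{"api": "send_rows", "payload": {
  "moves": [
    [[-0.02, -0.035, 0], [0, 0, 0], 0.1],
    [[-0.02, -0.035, 0], [0, 0, 0], 0.1],
    [[-0.02, -0.035, 0], [0, 0, 0], 0.1],
    [[0, 0, 0], [0, 0, 0], 0.1],
    [[0, 0, 0], [0, 0, 0], 0.1]
  ]
}}

```text
time: 2.23
ee_pos: [0.6367, -0.1271, 0.2131]
ee_rot: [0.021, 1.0, 0.0, -0.0]
wrist_force: [0.6, 0.8, -0.1]
opening: 0.0278
grip_force: 0.0
```

Run:
```python
from h import *
import json
s=ctrl.observe();c=vision.get_calibration("wrist");im=vision.camera("wrist")[...,::-1]
print(s["ee_pos"],c["cam_to_world"])
json.dump({k:np.array(v).tolist() for k,v in c.items() if k in("mtx","cam_to_world")},open("w1.json","w"))
cv2.imwrite("pics/w1.png",im);cv2.imwrite("pics/w1b.png",cv2.resize(im,(800,600),interpolation=cv2.INTER_CUBIC))
```

```text
[ 0.6367 -0.1271  0.2131] [[ 0.0419  0.9705  0.2373  0.5713]
 [ 0.9991 -0.0406 -0.0106 -0.1242]
 [-0.0006  0.2376 -0.9714  0.3828]
 [ 0.      0.      0.      1.    ]]
```

View pics/w1b.png

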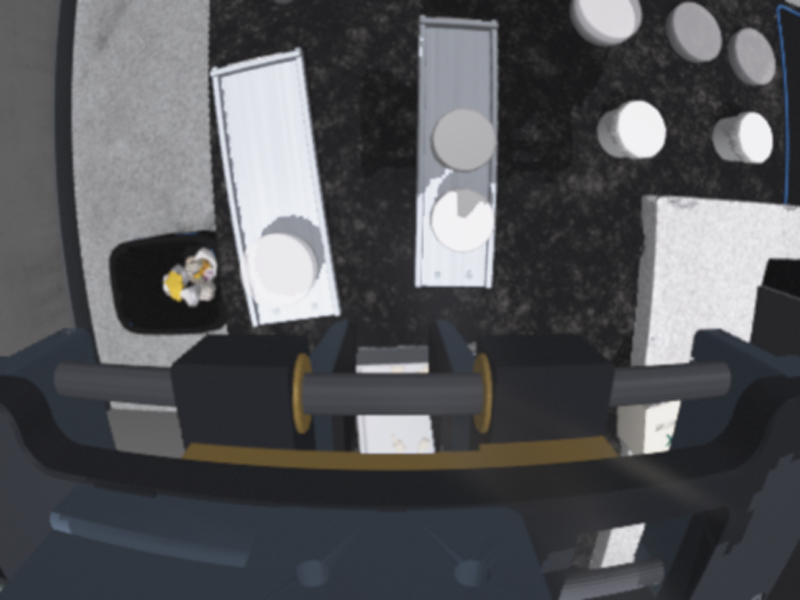

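The wrist view (800 px picture) shows the dish lane from (255,62) at the front to (296,320) at the rear, and the pot lane from (458,20) to (454,287). Old pots are at (463,139) and (462,220), and the old pile is at (284,267). New stock is at the upper right.

```bash
cat > lanes.py <<'E'
from h import *
import json
c=json.load(open("w1.json"));c={k:np.array(v) for k,v in c.items()}
P=lambda u,v,z:plane("wrist",((u+.5)*.64-.5,(v+.5)*.64-.5),z,c)[0]
L={}
for n,f1,f2,r1,r2 in [("pot",(419,17),(497,22),(417,286),(492,288)),("dish",(211,72),(300,52),(253,325),(340,315))]:
    f=[P(*f1,.016),P(*f2,.016)];r=[P(*r1,.011),P(*r2,.011)]
    F=sum(f)/2;R=sum(r)/2;d=R-F;yaw=np.arctan2(d[1],d[0]);L[n]=(R-.1075*d/np.linalg.norm(d),yaw,(F+.1125*d/np.linalg.norm(d)))
    print(n,"F",F,"R",R,"len",np.linalg.norm(d),"w",np.linalg.norm(f[0]-f[1]),np.linalg.norm(r[0]-r[1]),"yaw",np.degrees(yaw),"org",L[n][0],L[n][2])
def tol(n,p):
    o,y,_=L[n];o=(L[n][0]+L[n][2])/2;q=np.array(p)-o;C,S=np.cos(y),np.sin(y);return np.array([C*q[0]+S*q[1],-S*q[0]+C*q[1]])
for n,uv,z,l in [("old1",(463,139),.05,"pot"),("old2",(462,220),.05,"pot"),("dold",(284,267),.036,"dish"),("newB",(638,130),.046,"pot"),("newA",(750,138),.046,"pot"),("pile",(607,14),.032,"dish"),("mid",(694,32),.016,"dish")]:
    p=P(*uv,z);print(n,p,tol(l,p))
E
python3 lanes.py
```

```text
pot F [ 0.4313 -0.0653] R [ 0.6529 -0.076 ] len 0.2218256356621287 w 0.06335109594614995 0.06270051157464836 yaw -2.756439954886492 org [ 0.5455 -0.0708] [ 0.5437 -0.0707]
dish F [ 0.4574 -0.231 ] R [ 0.6758 -0.2104] len 0.21934464567124837 w 0.07663841257195785 0.07699143845450587 yaw 5.3909638159260735 org [ 0.5688 -0.2205] [ 0.5694 -0.2205]
old1 [ 0.5365 -0.0723] [-0.008 -0.002]
old2 [ 0.5951 -0.0749] [ 0.0507 -0.0018]
dold [ 0.626  -0.2099] [0.0576 0.0052]
newB [0.5236 0.0716] [-0.0278  0.1411]
newA [0.5175 0.1982] [-0.0399  0.2674]
pile [0.4218 0.059 ] [-0.1204  0.2921]
mid [0.4163 0.1627] [-0.1162  0.3959]
```

Emit:
{"api": "send_rows", "payload": {
  "moves": [
    [[-0.003, 0.026, 0], [0, 0, 0], 0.1],
    [[-0.003, 0.026, 0], [0, 0, 0], 0.1],
    [[0, 0, 0.033], [0, 0, 0], 0.1],
    [[0, 0, 0.033], [0, 0, 0], 0.1],
    [[0, 0, 0.033], [0, 0, 0], 0.1]
  ]
}}

```text
time: 2.7
ee_pos: [0.6441, -0.0714, 0.1145]
ee_rot: [0.019, 1.0, -0.0, 0.001]
wrist_force: [0.8, -1.2, -0.3]
opening: 0.0095
grip_force: 0.0
```

Emit:
{"api": "send_rows", "payload": {
  "moves": [
    [[0, 0, 0.03], [0, 0, 0], 0.1],
    [[0, 0, 0.03], [0, 0, 0], 0.1],
    [[0, 0, 0.03], [0, 0, 0], 0.1],
    [[0, 0, 0.01], [0, 0, 0], 0.1],
    [[0, 0, 0], [0, 0, 0], 0.1]
  ]
}}

```text
time: 3.12
ee_pos: [0.6425, -0.072, 0.0129]
ee_rot: [0.02, 1.0, 0.0, -0.002]
wrist_force: [-0.4, -0.5, 0.3]
opening: 0.009
grip_force: 0.0
```

Emit:
{"api": "send_rows", "payload": {
  "moves": [
    [[0.012, -0.003, 0], [0, 0, 0], 0.1],
    [[0.012, 0, 0], [0, 0, 0], 0.1],
    [[0.012, 0, 0], [0, 0, 0], 0.1],
    [[0.012, 0, 0], [0, 0, 0], 0.1],
    [[0.012, 0, 0], [0, 0, 0], 0.1]
  ]
}}

```text
time: 3.53
ee_pos: [0.5852, -0.0738, 0.0173]
ee_rot: [0.02, 1.0, -0.0, 0.002]
wrist_force: [0.3, -0.1, 0.3]
opening: 0.0093
grip_force: 0.0
```

Emit:
{"api": "send_rows", "payload": {
  "moves": [
    [[0.012, 0, 0], [0, 0, 0], 0.1],
    [[0.012, 0, 0], [0, 0, 0], 0.1],
    [[0.012, 0, 0], [0, 0, 0], 0.1],
    [[0.012, 0, 0], [0, 0, 0], 0.1],
    [[0.012, 0, 0], [0, 0, 0], 0.1]
  ]
}}

```text
time: 3.95
ee_pos: [0.5372, -0.074, 0.0203]
ee_rot: [0.02, 1.0, -0.003, 0.013]
wrist_force: [74.3, -4.3, 28.1]
opening: 0.0088
grip_force: 35.2
```

Emit:
{"api": "send_rows", "payload": {
  "moves": [
    [[0.008, 0, 0], [0, 0, 0], 0.1],
    [[0.004, 0, 0], [0, 0, 0], 0.1],
    [[0.003, 0, 0], [0, 0, 0], 0.1],
    [[0, 0, 0], [0, 0, 0], 0.1]
  ]
}}

```text
time: 4.28
ee_pos: [0.5353, -0.0767, 0.0247]
ee_rot: [0.02, 0.999, -0.005, 0.025]
wrist_force: [81.6, -7.1, 36.7]
opening: 0.0091
grip_force: 39.4
```

Emit:
{"api": "send_rows", "payload": {
  "moves": [
    [[-0.015, 0, 0], [0, 0, 0], 0.1],
    [[-0.015, 0, 0], [0, 0, 0], 0.1],
    [[0, 0, 0], [0, 0, 0], 0.1]
  ]
}}

```text
time: 4.53
ee_pos: [0.5441, -0.0726, 0.0177]
ee_rot: [0.02, 1.0, -0.001, 0.003]
wrist_force: [0.5, 0.1, 1.5]
opening: 0.0089
grip_force: 0.4
```

Run:
```python
from h import *
print(ctrl.observe()["ee_pos"],ctrl.observe()["wrist_force"])
a=vision.camera("scene")[...,::-1];b=vision.camera("wrist")[...,::-1]
x=cv2.resize(a[195:295,220:380],(576,360),interpolation=cv2.INTER_CUBIC);y=b[0:230]
o=np.zeros((590,576,3),np.uint8);o[:360]=x;o[360:590,:512]=y
cv2.imwrite("pics/p1.png",o)
```

```text
[ 0.5441 -0.0726  0.0177] [0.5301 0.1117 1.5128]
```

View pics/p1.png

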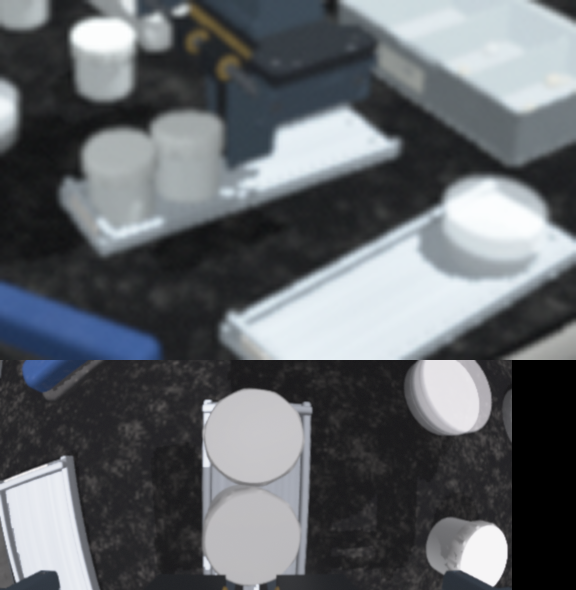

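Both old pots stand upright and close together at the stop, with tops at (253,76) and (252,175) in the wrist picture. I'll check their lane coordinates.

```bash
cat > lane.py <<'E'
from h import *
LN={"pot":(np.array([.5446,-.0707]),np.radians(-2.76)),"dish":(np.array([.569,-.2205]),np.radians(5.4))}
def tol(n,p):
    o,y=LN[n];q=np.array(p)[:2]-o;C,S=np.cos(y),np.sin(y);return np.array([C*q[0]+S*q[1],-S*q[0]+C*q[1]])
def tow(n,x,y=0):
    o,a=LN[n];return o+np.array([np.cos(a)*x-np.sin(a)*y,np.sin(a)*x+np.cos(a)*y])
def tool(target,yawdeg=None):
    "shift in tool axes to world target and turn about tool z to get tool -x at world yaw"
    from scipy.spatial.transform import Rotation as R
    s=ctrl.observe();r=R.from_quat(s["ee_rot"]).as_matrix();d=np.array(target)-s["ee_pos"]
    yaw=np.degrees(np.arctan2(-r[1,0],-r[0,0]));
    out=r.T@d
    t=None if yawdeg is None else -((yawdeg-yaw+180)%360-180)
    if t is not None:
        a=np.radians(t);after=np.array([[np.cos(a),np.sin(a),0],[-np.sin(a),np.cos(a),0],[0,0,1]])@out
    else: after=out
    print("pos",s["ee_pos"],"yaw",round(yaw,2),"shift now",out,"turn z",t,"shift after turn",after)
E
python3 - <<'E'
from lane import *
for uv in [(253,76),(252,175)]:
    p=plane("wrist",uv,.05)[0];print(p,tol("pot",p))
print(tol("pot",ctrl.observe()["ee_pos"]))
t=tow("dish",.115);tool([*t,.10],5.4);print(t)
E
```

```text
[ 0.4551 -0.0677] [-0.0895 -0.0013]
[ 0.5008 -0.0699] [-0.0438 -0.0013]
[-0.0032 -0.0017]
pos [ 0.5413 -0.0722  0.0167] yaw -2.28 shift now [-0.1479 -0.1318 -0.0826] turn z -7.67998682788334 shift after turn [-0.1289 -0.1503 -0.0826]
[ 0.6835 -0.2097]
```

Emit:
{"api": "send_rows", "payload": {
  "moves": [
    [[0, 0, -0.04], [0, 0, 0], 0.3],
    [[0, 0, -0.04], [0, 0, 0], 0.3],
    [[0, 0, 0], [0, 0, -4], 0.3],
    [[0, 0, 0], [0, 0, -3.7], 0.3],
    [[0, 0, 0], [0, 0, 0], 0.3]
  ]
}}

```text
time: 5.05
ee_pos: [0.5386, -0.072, 0.0961]
ee_rot: [-0.049, 0.999, -0.0, 0.0]
wrist_force: [-0.3, -0.4, 0.7]
opening: 0.0273
grip_force: 0.0
```

Emit:
{"api": "send_rows", "payload": {
  "moves": [
    [[-0.026, -0.03, 0], [0, 0, 0], 0.3],
    [[-0.026, -0.03, 0], [0, 0, 0], 0.3],
    [[-0.026, -0.03, 0], [0, 0, 0], 0.3],
    [[-0.026, -0.03, 0], [0, 0, 0], 0.3],
    [[-0.026, -0.03, 0], [0, 0, 0], 0.3]
  ]
}}

```text
time: 5.47
ee_pos: [0.683, -0.2103, 0.0947]
ee_rot: [-0.046, 0.999, 0.0, -0.001]
wrist_force: [1.5, 0.1, -0.0]
opening: 0.0273
grip_force: 0.0
```

Run:
```python
from lane import *
tool([*tow("dish",.115),.012],5.4)
```

```text
pos [ 0.683  -0.2103  0.0947] yaw 5.25 shift now [-0.0007  0.0006  0.0827] turn z -0.1469437659527557 shift after turn [-0.0007  0.0006  0.0827]
```

Emit:
{"api": "send_rows", "payload": {
  "moves": [
    [[0, 0, 0.03], [0, 0, 0], 0.3],
    [[0, 0, 0.03], [0, 0, 0], 0.3],
    [[0, 0, 0.022], [0, 0, 0], 0.3],
    [[0, 0, 0], [0, 0, 0], 0.3],
    [[0.01, 0, 0], [0, 0, 0], 0.3]
  ]
}}

```text
time: 5.88
ee_pos: [0.6727, -0.2096, 0.0119]
ee_rot: [-0.046, 0.999, 0.001, -0.001]
wrist_force: [0.6, -0.2, 1.0]
opening: 0.0274
grip_force: 0.0
```

Emit:
{"api": "send_rows", "payload": {
  "moves": [
    [[0.012, 0, 0], [0, 0, 0], 0.3],
    [[0.012, 0, 0], [0, 0, 0], 0.3],
    [[0.012, 0, 0], [0, 0, 0], 0.3],
    [[0.012, 0, 0], [0, 0, 0], 0.3],
    [[0.012, 0, 0], [0, 0, 0], 0.3]
  ]
}}

```text
time: 6.3
ee_pos: [0.6127, -0.2158, 0.0144]
ee_rot: [-0.046, 0.999, -0.0, 0.0]
wrist_force: [0.8, -0.0, -0.7]
opening: 0.027
grip_force: 0.2
```

Emit:
{"api": "send_rows", "payload": {
  "moves": [
    [[0.012, 0, 0], [0, 0, 0], 0.3],
    [[0.012, 0, 0], [0, 0, 0], 0.3],
    [[0.012, 0, 0], [0, 0, 0], 0.3],
    [[0.012, 0, 0], [0, 0, 0], 0.3],
    [[0, 0, 0], [0, 0, 0], 0.3]
  ]
}}

```text
time: 6.72
ee_pos: [0.5634, -0.2203, 0.0142]
ee_rot: [-0.046, 0.999, 0.0, -0.001]
wrist_force: [0.9, -0.1, 0.1]
opening: 0.0273
grip_force: 0.0
```

Run:
```python
from lane import *
s=ctrl.observe();print(s["ee_pos"],s["wrist_force"],tol("dish",s["ee_pos"]))
b=vision.camera("wrist")[...,::-1]
cv2.imwrite("pics/p2.png",b[0:280])
```

```text
[ 0.5634 -0.2203  0.0142] [ 0.8684 -0.104   0.12  ] [-0.0055  0.0008]
```

View pics/p2.png

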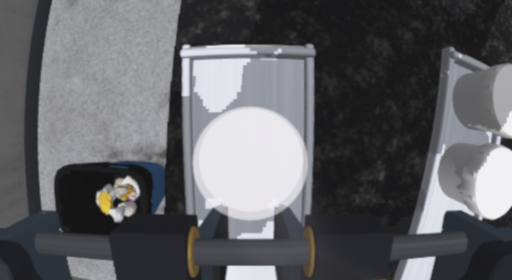

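The pile is square with its top at (250,162), about 25 mm from the stop. I'll push the rest slowly.

Emit:
{"api": "send_rows", "payload": {
  "moves": [
    [[0.008, 0, 0], [0, 0, 0], 0.3],
    [[0.006, 0, 0], [0, 0, 0], 0.3],
    [[0.005, 0, 0], [0, 0, 0], 0.3],
    [[0.003, 0, 0], [0, 0, 0], 0.3],
    [[0, 0, 0], [0, 0, 0], 0.3]
  ]
}}

```text
time: 7.18
ee_pos: [0.543, -0.2225, 0.0129]
ee_rot: [-0.047, 0.999, 0.0, -0.0]
wrist_force: [-0.7, 0.2, 0.2]
opening: 0.0272
grip_force: 0.0
```

Run:
```python
from lane import *
s=ctrl.observe();print(s["ee_pos"],s["wrist_force"],tol("dish",s["ee_pos"]))
c=vision.get_calibration("wrist");b=vision.camera("wrist")
g=cv2.cvtColor(b,cv2.COLOR_RGB2HSV)
m=((g[...,1]<40)&(g[...,2]>225)).astype(np.uint8);m[215:]=0
cs,_=cv2.findContours(m,0,1)
for k in sorted(cs,key=cv2.contourArea)[-3:]:
    (x,y),r=cv2.minEnclosingCircle(k);p=plane("wrist",(x,y),.036,c)[0];print(x,y,r,p,tol("dish",p))
cv2.imwrite("pics/p3.png",b[...,::-1])
print(proj("wrist",[[*tow("dish",-.1075,0),.016],[*tow("dish",-.0775,0),.036],[*tow("dish",-.1075,0),.036]],c))
```

```text
[ 0.543  -0.2225  0.0129] [-0.6898  0.2135  0.2188] [-0.0261  0.0004]
510.5 141.5 27.5046443939209 [ 0.4625 -0.0565] [-0.0906  0.1733]
492.0 200.5 23.307823181152344 [ 0.504  -0.0651] [-0.0501  0.1609]
245.59228515625 167.51695251464844 59.453670501708984 [ 0.5011 -0.2291] [-0.0684 -0.0022]
[[250.1342  92.5479]
 [250.0209 149.3286]
 [250.0414  88.7167]]
```

Emit:
{"api": "send_rows", "payload": {
  "moves": [
    [[0.003, 0, 0], [0, 0, 0], 0.3],
    [[0.002, 0, 0], [0, 0, 0], 0.3],
    [[0.002, 0, 0], [0, 0, 0], 0.3],
    [[0, 0, 0], [0, 0, 0], 0.3]
  ]
}}

```text
time: 7.57
ee_pos: [0.5363, -0.2232, 0.0129]
ee_rot: [-0.047, 0.999, 0.0, -0.0]
wrist_force: [0.3, 0.1, 0.7]
opening: 0.0274
grip_force: 0.0
```

Emit:
{"api": "send_rows", "payload": {
  "moves": [
    [[0.002, 0, 0], [0, 0, 0], 0.3],
    [[0, 0, 0], [0, 0, 0], 0.3],
    [[0, 0, 0], [0, 0, 0], 0.3]
  ]
}}

```text
time: 7.82
ee_pos: [0.5345, -0.2234, 0.0129]
ee_rot: [-0.047, 0.999, 0.0, -0.0]
wrist_force: [-0.4, -0.7, 0.1]
opening: 0.0273
grip_force: 0.0
```

Run:
```python
from lane import *
s=ctrl.observe();print(s["ee_pos"],s["wrist_force"],tol("dish",s["ee_pos"]))
c=vision.get_calibration("wrist");b=vision.camera("wrist")
g=cv2.cvtColor(b,cv2.COLOR_RGB2HSV)
m=((g[...,1]<40)&(g[...,2]>225)).astype(np.uint8);m[215:]=0
cs,_=cv2.findContours(m,0,1)
k=[k for k in cs if cv2.pointPolygonTest(k,(250,165),False)>0][0];x,y,w,h=cv2.boundingRect(k);print(x,y,w,h)
p=plane("wrist",[(x+w/2,y),(x+w/2,y+w/2),(x,y+w/2),(x+w,y+w/2)],.036,c);print([tol("dish",q) for q in p])
print("height of stop inner face row", proj("wrist",[[*tow("dish",-.1075),.016],[*tow("dish",-.1075),.036]],c))
```

```text
[ 0.5345 -0.2234  0.0129] [-0.4407 -0.6995  0.0616] [-0.0346  0.0003]
199 111 104 104
[array([-0.1049,  0.0004]), array([-0.0791,  0.0004]), array([-0.0793, -0.0257]), array([-0.0793,  0.0265])]
height of stop inner face row [[250.2586 107.5819]
 [250.1756 105.7875]]
```

Emit:
{"api": "send_rows", "payload": {
  "moves": [
    [[-0.012, 0, 0], [0, 0, 0], 0.3],
    [[0, 0, -0.04], [0, 0, 0], 1],
    [[0, 0, -0.04], [0, 0, 0], 1],
    [[0, 0, -0.04], [0, 0, 0], 1],
    [[0, 0, -0.04], [0, 0, 4], 1]
  ]
}}

```text
time: 8.28
ee_pos: [0.5463, -0.222, 0.1747]
ee_rot: [-0.013, 1.0, 0.0, -0.0]
wrist_force: [0.7, -0.9, -0.4]
opening: 0.0509
grip_force: 0.0
```

Emit:
{"api": "send_rows", "payload": {
  "moves": [
    [[0, 0.04, -0.01], [0, 0, 4.2], 1],
    [[0, 0.04, -0.01], [0, 0, 0], 1],
    [[0, 0.041, 0], [0, 0, 0], 1],
    [[0, 0.041, 0], [0, 0, 0], 1],
    [[0, 0.041, 0], [0, 0, 0], 1]
  ]
}}

```text
time: 8.7
ee_pos: [0.5534, -0.0177, 0.1933]
ee_rot: [0.025, 1.0, -0.0, 0.0]
wrist_force: [1.1, 0.1, 0.4]
opening: 0.0842
grip_force: 0.0
```

Emit:
{"api": "send_rows", "payload": {
  "moves": [
    [[0, 0.04, 0], [0, 0, 0], 1],
    [[0, 0.04, 0], [0, 0, 0], 1],
    [[0, 0.03, 0], [0, 0, 0], 1],
    [[0, 0, 0], [0, 0, 0], 1]
  ]
}}

```text
time: 9.03
ee_pos: [0.5588, 0.0954, 0.1929]
ee_rot: [0.023, 1.0, 0.001, 0.0]
wrist_force: [-0.5, -1.0, 0.3]
opening: 0.0914
grip_force: 0.0
```

```bash
cat > snap.py <<'E'
from lane import *
import json,sys
def snap(name="wrist"):
    s=ctrl.observe();c=vision.get_calibration(name);c={k:np.array(c[k]) for k in("mtx","cam_to_world")};im=vision.camera(name)
    print("pos",s["ee_pos"],"F",s["wrist_force"],"op",s["opening"]);return im,c
def circle(im,c,guess,z,rad,name="wrist"):
    "refine: fit ellipse centre of top disc near world guess; returns world xy"
    u=proj(name,[[*guess,z]],c)[0]
    pts=np.array([[guess[0]+rad*np.cos(a),guess[1]+rad*np.sin(a)] for a in np.arange(0,6.28,.1)])
    return u
E
python3 - <<'E'
from snap import *
im,c=snap();import pickle;pickle.dump(c,open("w2.pkl","wb"))
cv2.imwrite("pics/w2.png",im[...,::-1]);cv2.imwrite("pics/w2b.png",cv2.resize(im[:240,60:500,::-1],(792,432),interpolation=cv2.INTER_CUBIC))
E
```

```text
pos [0.5588 0.0954 0.1929] F [-0.5175 -1.0154  0.2501] op 0.09139351786228041
```

View pics/w2b.png

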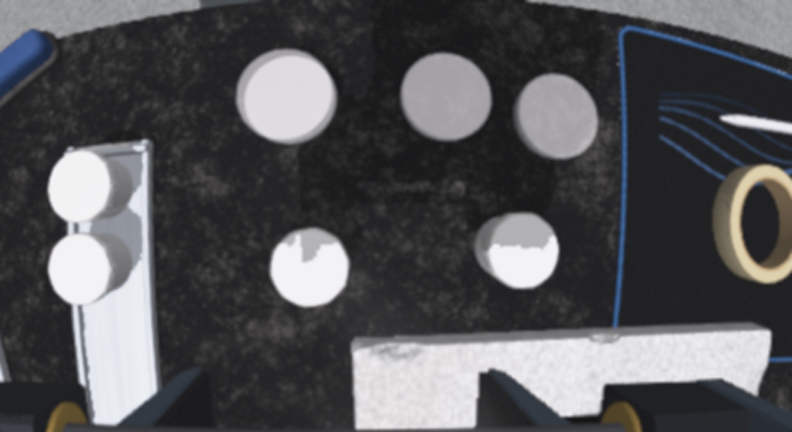

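Crop (scale 1.8, offset 60): the new pots have tops at (309,266) and (523,250), the pile top is at (291,95), and the single dishes are at (446,96) and (558,116).

Run:
```python
from lane import *
import pickle;c=pickle.load(open("w2.pkl","rb"))
P=lambda u,v,z:plane("wrist",((u+.5)/1.8-.5+60,(v+.5)/1.8-.5),z,c)[0]
for n,a,z in [("newB",(309,266),.046),("newA",(523,250),.046),("pile",(291,95),.032),("mid",(446,96),.016),("far",(558,116),.016),("board",(353,342),.03),("pileL",(282,97),.016)]: print(n,P(*a,z))
p=P(309,266,.046);tool([*p,.022],-2.8)
```

```text
newB [0.521  0.0767]
newA [0.5151 0.2074]
pile [0.4143 0.0697]
mid [0.4141 0.1685]
far [0.4246 0.2465]
board [0.5722 0.101 ]
pileL [0.4114 0.0624]
pos [0.5588 0.0931 0.1928] yaw -2.6 shift now [ 0.037  -0.0181  0.1708] turn z 0.20270238007773855 shift after turn [ 0.037  -0.0182  0.1708]
```

Emit:
{"api": "send_rows", "payload": {
  "moves": [
    [[0.018, -0.009, 0.02], [0, 0, 0], 1],
    [[0.019, -0.009, 0.03], [0, 0, 0], 1],
    [[0, 0, 0.03], [0, 0, 0], 1],
    [[0, 0, 0.03], [0, 0, 0], 1],
    [[0, 0, 0], [0, 0, 0], 1]
  ],
  "grip_force": 25
}}

```text
time: 9.5
ee_pos: [0.5183, 0.0731, 0.0789]
ee_rot: [0.025, 1.0, -0.0, -0.003]
wrist_force: [-2.5, 0.2, -0.9]
opening: 0.091
grip_force: 0.0
```

Emit:
{"api": "send_rows", "payload": {
  "moves": [
    [[0, 0, 0.025], [0, 0, 0], 1],
    [[0, 0, 0.025], [0, 0, 0], 1],
    [[0, 0, 0.012], [0, 0, 0], 1],
    [[0, 0, 0], [0, 0, 0], 0],
    [[0, 0, 0], [0, 0, 0], 0]
  ]
}}

```text
time: 9.92
ee_pos: [0.5216, 0.0738, 0.0218]
ee_rot: [0.025, 1.0, -0.0, -0.0]
wrist_force: [-0.1, -0.3, 0.2]
opening: 0.0808
grip_force: 0.0
```

Emit:
{"api": "send_rows", "payload": {
  "moves": [
    [[0, 0, 0], [0, 0, 0], 0],
    [[0, 0, 0], [0, 0, 0], 0],
    [[0, 0, 0], [0, 0, 0], 0],
    [[0, 0, 0], [0, 0, 0], 0],
    [[0, 0, 0], [0, 0, 0], 0]
  ]
}}

```text
time: 10.33
ee_pos: [0.5215, 0.0743, 0.0214]
ee_rot: [0.024, 1.0, 0.0, 0.0]
wrist_force: [0.1, 0.4, 0.4]
opening: 0.048
grip_force: 1.0
```

Emit:
{"api": "send_rows", "payload": {
  "moves": [
    [[0, 0, 0], [0, 0, 0], 0],
    [[0, 0, 0], [0, 0, 0], 0],
    [[0, 0, -0.022], [0, 0, 0], 0],
    [[0, 0, -0.023], [0, 0, 0], 0],
    [[0, 0, 0], [0, 0, 0], 0]
  ]
}}

```text
time: 10.75
ee_pos: [0.5229, 0.0743, 0.0691]
ee_rot: [0.024, 1.0, 0.0, 0.002]
wrist_force: [1.5, -0.1, 0.9]
opening: 0.0468
grip_force: 25.0
```

Emit:
{"api": "send_rows", "payload": {
  "moves": [
    [[-0.009, -0.029, 0], [0, 0, 0], 0],
    [[-0.01, -0.029, 0], [0, 0, 0], 0],
    [[-0.01, -0.029, 0], [0, 0, 0], 0],
    [[-0.01, -0.029, 0], [0, 0, 0], 0],
    [[-0.009, -0.028, 0], [0, 0, 0], 0]
  ]
}}

```text
time: 11.17
ee_pos: [0.5623, -0.0735, 0.0657]
ee_rot: [0.024, 1.0, -0.0, -0.0]
wrist_force: [0.5, 0.5, 0.3]
opening: 0.0467
grip_force: 25.0
```

Run:
```python
from snap import *
tool([*tow("pot",.018),.0255],-2.76)
im,c=snap();cv2.imwrite("pics/w3.png",im[...,::-1])
```

```text
pos [ 0.5623 -0.0735  0.0657] yaw -2.8 shift now [-0.0002  0.0019  0.0402] turn z -0.040922875419965976 shift after turn [-0.0002  0.0019  0.0402]
pos [ 0.5623 -0.0735  0.0657] F [0.5002 0.4803 0.3253] op 0.0467066764596096
```

Emit:
{"api": "send_rows", "payload": {
  "moves": [
    [[0, 0.002, 0.015], [0, 0, 0], 0],
    [[0, 0, 0.013], [0, 0, 0], 0],
    [[0, 0, 0.008], [0, 0, 0], 0],
    [[0, 0, 0.004], [0, 0, 0], 0],
    [[0, 0, 0], [0, 0, 0], 0]
  ]
}}

```text
time: 11.63
ee_pos: [0.5618, -0.0698, 0.0253]
ee_rot: [0.024, 1.0, 0.0, -0.001]
wrist_force: [0.8, 0.6, -1.2]
opening: 0.0469
grip_force: 25.0
```

Emit:
{"api": "send_rows", "payload": {
  "moves": [
    [[0, 0, 0], [0, 0, 0], 0.8],
    [[0, 0, 0], [0, 0, 0], 0.8],
    [[0, 0, 0], [0, 0, 0], 0.8],
    [[0, 0, 0], [0, 0, 0], 0.8],
    [[0, 0, 0], [0, 0, 0], 0.8]
  ]
}}

```text
time: 12.05
ee_pos: [0.5623, -0.0699, 0.0261]
ee_rot: [0.024, 1.0, -0.0, 0.0]
wrist_force: [0.1, -0.1, -0.3]
opening: 0.0725
grip_force: 0.0
```

Emit:
{"api": "send_rows", "payload": {
  "moves": [
    [[0, 0, -0.03], [0, 0, 0], 1],
    [[0, 0, -0.04], [0, 0, 0], 1],
    [[0, 0, -0.04], [0, 0, 0], 1],
    [[0.01, 0.03, -0.03], [0, 0, 0], 1],
    [[0, 0.035, -0.02], [0, 0, 0], 1]
  ]
}}

```text
time: 12.47
ee_pos: [0.5556, -0.0068, 0.1878]
ee_rot: [0.026, 1.0, -0.0, 0.001]
wrist_force: [2.2, 0.9, 0.4]
opening: 0.0914
grip_force: 0.0
```

Emit:
{"api": "send_rows", "payload": {
  "moves": [
    [[0, 0.041, 0], [0, 0, 0], 1],
    [[0, 0.041, 0], [0, 0, 0], 1],
    [[0, 0.041, 0], [0, 0, 0], 1],
    [[0, 0.03, 0], [0, 0, 0], 1],
    [[0, 0, 0], [0, 0, 0], 1]
  ]
}}

```text
time: 12.88
ee_pos: [0.563, 0.152, 0.1848]
ee_rot: [0.023, 1.0, 0.001, 0.0]
wrist_force: [-0.3, 0.2, -0.3]
opening: 0.0911
grip_force: 0.0
```

```bash
cat > blobs.py <<'E'
from snap import *
def blobs(im,c,name="wrist"):
    g=cv2.cvtColor(im,cv2.COLOR_RGB2HSV);m=((g[...,1]<35)&(g[...,2]>110)).astype(np.uint8)
    m=cv2.morphologyEx(m,cv2.MORPH_OPEN,np.ones((5,5)))
    cs,_=cv2.findContours(m,0,1)
    for k in cs:
        a=cv2.contourArea(k)
        if 600<a<9000:
            M=cv2.moments(k);u=(M["m10"]/a,M["m01"]/a);(x,y),r=cv2.minEnclosingCircle(k)
            print(int(a),np.round(u,1),"r",round(r,1),"z16",plane(name,u,.016,c)[0],"z32",plane(name,u,.032,c)[0],"z46",plane(name,u,.046,c)[0],"potlane",tol("pot",plane(name,u,.05,c)[0]))
E
python3 - <<'E'
from blobs import *
im,c=snap();cv2.imwrite("pics/w4.png",im[...,::-1]);blobs(im,c)
E
```

```text
pos [0.563  0.152  0.1848] F [-0.2786  0.2012 -0.2943] op 0.0911357339493352
2745 [262.1 278.4] r 53.5 z16 [0.6967 0.1612] z32 [0.6873 0.1609] z46 [0.6791 0.1606] potlane [0.1208 0.2374]
2303 [ 11.7 177.4] r 54.7 z16 [ 0.5421 -0.2032] z32 [ 0.54   -0.1863] z46 [ 0.5381 -0.1715] potlane [-0.0024 -0.0968]
1520 [301.5 136.2] r 22.8 z16 [0.5173 0.2124] z32 [0.5163 0.2097] z46 [0.5155 0.2073] potlane [-0.0426  0.2756]
6235 [ 76.9 147.4] r 67.7 z16 [ 0.5115 -0.0687] z32 [ 0.5108 -0.0582] z46 [ 0.5102 -0.0489] potlane [-0.0357  0.0227]
1851 [327.2  57.2] r 25.7 z16 [0.4248 0.2465] z32 [0.4282 0.2421] z46 [0.4312 0.2383] potlane [-0.1272  0.3022]
2218 [168.9  53.1] r 28.0 z16 [0.4112 0.0644] z32 [0.4152 0.0687] z46 [0.4188 0.0724] potlane [-0.1316  0.138 ]
1978 [259.7  48.6] r 26.1 z16 [0.4144 0.169 ] z32 [0.4183 0.1683] z46 [0.4218 0.1677] potlane [-0.1332  0.2321]
1555 [475.3   9.7] r 55.6 z16 [0.3242 0.4872] z32 [0.3324 0.4714] z46 [0.3395 0.4577] potlane [-0.228   0.5141]
2702 [53.8 13. ] r 76.1 z16 [ 0.3193 -0.1037] z32 [ 0.3277 -0.0915] z46 [ 0.3351 -0.0808] potlane [-0.2068 -0.017 ]
```

Emit:
{"api": "send_rows", "payload": {
  "moves": [
    [[0.03, 0, 0.02], [0, 0, 0], 1],
    [[0.02, 0.022, 0.02], [0, 0, 0], 1],
    [[0, 0.03, 0.02], [0, 0, 0], 1],
    [[0, 0, 0.03], [0, 0, 0], 1],
    [[0, 0, 0.03], [0, 0, 0], 1]
  ]
}}

```text
time: 13.35
ee_pos: [0.5162, 0.2018, 0.0642]
ee_rot: [0.024, 1.0, 0.0, 0.001]
wrist_force: [0.5, -0.7, 0.6]
opening: 0.0912
grip_force: 0.0
```

Emit:
{"api": "send_rows", "payload": {
  "moves": [
    [[0, 0, 0.025], [0, 0, 0], 1],
    [[0, 0, 0.017], [0, 0, 0], 1],
    [[0, 0, 0], [0, 0, 0], 0],
    [[0, 0, 0], [0, 0, 0], 0],
    [[0, 0, 0], [0, 0, 0], 0]
  ]
}}

```text
time: 13.77
ee_pos: [0.5165, 0.201, 0.0237]
ee_rot: [0.025, 1.0, 0.0, 0.001]
wrist_force: [0.2, 0.2, 0.9]
opening: 0.0741
grip_force: 0.0
```

Emit:
{"api": "send_rows", "payload": {
  "moves": [
    [[0, 0, 0], [0, 0, 0], 0],
    [[0, 0, 0], [0, 0, 0], 0],
    [[0, 0, 0], [0, 0, 0], 0],
    [[0, 0, 0], [0, 0, 0], 0],
    [[0, 0, 0], [0, 0, 0], 0]
  ]
}}

```text
time: 14.18
ee_pos: [0.5162, 0.2014, 0.0232]
ee_rot: [0.024, 1.0, 0.0, 0.001]
wrist_force: [-0.9, -0.6, 9.3]
opening: 0.0469
grip_force: 25.0
```

Run:
```python
from lane import *
print(ctrl.observe()["opening"],ctrl.observe()["grip_force"]);tool([*tow("pot",.074),.0655],-2.76)
```

```text
0.046857669304876344 25.001128613948822
pos [0.5162 0.2014 0.0232] yaw -2.8 shift now [-0.1157 -0.2703 -0.0423] turn z -0.04460681775856301 shift after turn [-0.1155 -0.2704 -0.0423]
```

Emit:
{"api": "send_rows", "payload": {
  "moves": [
    [[0, 0, -0.02], [0, 0, 0], 0],
    [[0, 0, -0.03], [0, 0, 0], 0],
    [[0, -0.035, 0], [0, 0, 0], 0],
    [[0, -0.038, 0], [0, 0, 0], 0],
    [[0, -0.038, 0], [0, 0, 0], 0]
  ]
}}

```text
time: 14.6
ee_pos: [0.5105, 0.0897, 0.0732]
ee_rot: [0.023, 1.0, 0.0, 0.001]
wrist_force: [0.3, -0.1, -0.7]
opening: 0.0471
grip_force: 25.0
```

Emit:
{"api": "send_rows", "payload": {
  "moves": [
    [[-0.015, -0.037, 0], [0, 0, 0], 0],
    [[-0.03, -0.012, 0], [0, 0, 0], 0],
    [[-0.035, -0.012, 0], [0, 0, 0], 0],
    [[-0.0355, -0.012, 0], [0, 0, 0], 0],
    [[0, -0.03, 0], [0, 0, 0], 0]
  ]
}}

```text
time: 15.02
ee_pos: [0.6273, -0.018, 0.0733]
ee_rot: [0.024, 1.0, 0.0, 0.003]
wrist_force: [-1.5, -0.3, 0.1]
opening: 0.0466
grip_force: 25.0
```

Emit:
{"api": "send_rows", "payload": {
  "moves": [
    [[0, -0.034, 0], [0, 0, 0], 0],
    [[0, -0.02, 0], [0, 0, 0], 0],
    [[0, 0, 0], [0, 0, 0], 0],
    [[0, 0, 0], [0, 0, 0], 0]
  ]
}}

```text
time: 15.35
ee_pos: [0.6179, -0.073, 0.0726]
ee_rot: [0.025, 1.0, 0.0, -0.0]
wrist_force: [-1.2, 0.6, -0.5]
opening: 0.0468
grip_force: 25.0
```

Run:
```python
from snap import *
tool([*tow("pot",.074),.0275],-2.76)
im,c=snap();o=np.zeros((384*3//4+384,512,3),np.uint8)
s=vision.camera("scene");t=cv2.resize(s[180:300,190:390],(512,307),interpolation=cv2.INTER_CUBIC)
cv2.imwrite("pics/w5.png",np.vstack([im[:270],t])[...,::-1])
```

```text
pos [ 0.6179 -0.073   0.0726] yaw -2.92 shift now [-0.0007 -0.0012  0.0451] turn z -0.15639676045950068 shift after turn [-0.0007 -0.0012  0.0451]
pos [ 0.6179 -0.073   0.0726] F [-1.1998  0.5797 -0.5196] op 0.04679403310337561
```

View pics/w5.png

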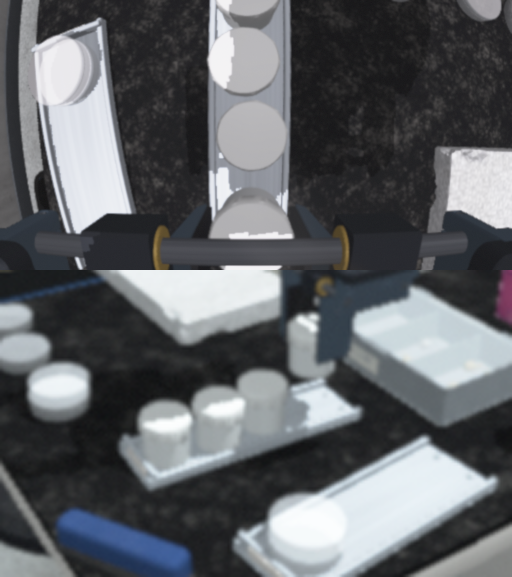

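The old pots and the first new pot stand upright in the lane, and the held pot hangs over the rear at wrist (250,230). Lowering it now.

Emit:
{"api": "send_rows", "payload": {
  "moves": [
    [[-0.001, -0.001, 0.018], [0, 0, 0], 0],
    [[0, 0, 0.015], [0, 0, 0], 0],
    [[0, 0, 0.008], [0, 0, 0], 0],
    [[0, 0, 0.004], [0, 0, 0], 0],
    [[0, 0, 0], [0, 0, 0], 0]
  ]
}}

```text
time: 15.87
ee_pos: [0.6187, -0.0722, 0.0273]
ee_rot: [0.024, 1.0, 0.0, -0.0]
wrist_force: [-0.2, -0.6, -0.7]
opening: 0.0468
grip_force: 25.0
```

Emit:
{"api": "send_rows", "payload": {
  "moves": [
    [[0, 0, 0], [0, 0, 0], 0],
    [[0, 0, 0], [0, 0, 0], 0.8],
    [[0, 0, 0], [0, 0, 0], 0.8],
    [[0, 0, 0], [0, 0, 0], 0.8],
    [[0, 0, 0], [0, 0, 0], 0.8]
  ]
}}

```text
time: 16.28
ee_pos: [0.6192, -0.0731, 0.0278]
ee_rot: [0.025, 1.0, -0.0, 0.0]
wrist_force: [0.2, -0.1, -1.6]
opening: 0.0707
grip_force: 0.0
```

Emit:
{"api": "send_rows", "payload": {
  "moves": [
    [[0, 0, -0.03], [0, 0, 0], 1],
    [[0, 0, -0.04], [0, 0, 0], 1],
    [[0.02, 0, -0.03], [0, 0, 0], 1],
    [[0.02, 0.02, -0.03], [0, 0, 0], 1],
    [[0.02, 0.035, -0.02], [0, 0, 0], 1]
  ]
}}

```text
time: 16.7
ee_pos: [0.5633, -0.0195, 0.179]
ee_rot: [0.026, 1.0, -0.0, 0.002]
wrist_force: [1.1, 1.2, 0.3]
opening: 0.0911
grip_force: 0.0
```

Emit:
{"api": "send_rows", "payload": {
  "moves": [
    [[0.01, 0.037, 0], [0, 0, 0], 1],
    [[0.01, 0.038, 0], [0, 0, 0], 1],
    [[0.01, 0.03, 0], [0, 0, 0], 1],
    [[0, 0, 0], [0, 0, 0], 1],
    [[0, 0, 0], [0, 0, 0], 1]
  ]
}}

```text
time: 17.12
ee_pos: [0.5379, 0.0898, 0.1764]
ee_rot: [0.023, 1.0, -0.0, 0.0]
wrist_force: [0.0, -0.8, 0.5]
opening: 0.0915
grip_force: 0.0
```

Run:
```python
from blobs import *
im,c=snap();cv2.imwrite("pics/w6.png",im[...,::-1]);blobs(im,c);tool([.413,.066,.1],-2.76)
```

```text
pos [0.5379 0.0898 0.1764] F [ 0.0051 -0.8007  0.4504] op 0.09147484426157045
1710 [298.2 276.8] r 38.5 z16 [0.6672 0.1447] z32 [0.6578 0.1422] z46 [0.6495 0.14  ] potlane [0.0923 0.2148]
1953 [293.3 222.3] r 34.7 z16 [0.5923 0.1379] z32 [0.5864 0.1358] z46 [0.5814 0.1339] potlane [0.0254 0.2055]
2739 [418.6 210.5] r 76.1 z16 [0.5878 0.307 ] z32 [0.5822 0.2967] z46 [0.5773 0.2876] potlane [0.0141 0.3568]
3418 [ 28.5 171.3] r 46.1 z16 [ 0.5095 -0.2184] z32 [ 0.5077 -0.2033] z46 [ 0.5061 -0.1901] potlane [-0.0333 -0.1174]
6986 [118.2 159.9] r 72.7 z16 [ 0.5063 -0.0674] z32 [ 0.5047 -0.0597] z46 [ 0.5032 -0.0529] potlane [-0.0427  0.0178]
1729 [379.6  79.2] r 25.2 z16 [0.4245 0.2455] z32 [0.4269 0.2381] z46 [0.4289 0.2316] potlane [-0.1295  0.2946]
2025 [315.9  67.8] r 26.5 z16 [0.4142 0.168 ] z32 [0.417  0.1644] z46 [0.4194 0.1612] potlane [-0.1354  0.2248]
2471 [222.8  67.6] r 29.1 z16 [0.4111 0.0649] z32 [0.4141 0.0663] z46 [0.4167 0.0675] potlane [-0.1337  0.1322]
4073 [433.2  11.9] r 124.7 z16 [0.3252 0.3347] z32 [0.3323 0.323 ] z46 [0.3386 0.3128] potlane [-0.2223  0.3703]
4722 [74.3 17.5] r 84.0 z16 [ 0.3149 -0.1244] z32 [ 0.3226 -0.1138] z46 [ 0.3292 -0.1046] potlane [-0.2117 -0.0415]
pos [0.5383 0.0887 0.1763] yaw -2.73 shift now [ 0.1242 -0.0287  0.0762] turn z 0.02878131509160653 shift after turn [ 0.1241 -0.0287  0.0762]
```

Emit:
{"api": "send_rows", "payload": {
  "moves": [
    [[0.031, -0.007, 0.025], [0, 0, 0], 1],
    [[0.031, -0.007, 0.025], [0, 0, 0], 1],
    [[0.031, -0.007, 0.025], [0, 0, 0], 1],
    [[0.031, -0.005, 0.02], [0, 0, 0], 1],
    [[0, 0, 0], [0, 0, 0], 1]
  ],
  "grip_force": 8
}}

```text
time: 17.58
ee_pos: [0.4043, 0.0671, 0.0781]
ee_rot: [0.025, 1.0, -0.0, -0.006]
wrist_force: [-2.7, -0.3, 0.9]
opening: 0.0912
grip_force: 0.0
```

Run:
```python
from lane import *
tool([.413,.066,.005],-2.76);print(ctrl.observe()["qpos"])
```

```text
pos [0.4043 0.0671 0.0781] yaw -2.9 shift now [-0.0096 -0.0006  0.073 ] turn z -0.13963213171155076 shift after turn [-0.0096 -0.0006  0.073 ]
[ 0.0187  0.4295  2.0026 -0.0003  0.7209 -1.5012]
```

Emit:
{"api": "send_rows", "payload": {
  "moves": [
    [[0, 0, 0.025], [0, 0, 0], 1],
    [[0, 0, 0.025], [0, 0, 0], 1],
    [[0, 0, 0.015], [0, 0, 0], 1],
    [[0, 0, 0.006], [0, 0, 0], 1],
    [[0, 0, 0], [0, 0, 0], 0]
  ]
}}

```text
time: 18.0
ee_pos: [0.4131, 0.0679, 0.0092]
ee_rot: [0.025, 1.0, -0.0, -0.001]
wrist_force: [-0.2, 0.0, 0.3]
opening: 0.0869
grip_force: 0.0
```

Emit:
{"api": "send_rows", "payload": {
  "moves": [
    [[0, 0, 0], [0, 0, 0], 0],
    [[0, 0, 0], [0, 0, 0], 0],
    [[0, 0, 0], [0, 0, 0], 0],
    [[0, 0, 0], [0, 0, 0], 0],
    [[0, 0, 0], [0, 0, 0], 0]
  ]
}}

```text
time: 18.42
ee_pos: [0.4137, 0.0686, 0.0107]
ee_rot: [0.024, 1.0, -0.0, 0.001]
wrist_force: [0.6, -1.9, 11.4]
opening: 0.0594
grip_force: 8.0
```

Emit:
{"api": "send_rows", "payload": {
  "moves": [
    [[0, 0, 0], [0, 0, 0], 0],
    [[0, 0, 0], [0, 0, 0], 1],
    [[0, 0, 0], [0, 0, 0], 1],
    [[0, 0, 0], [0, 0, 0], 1],
    [[0, 0, 0], [0, 0, 0], 1]
  ]
}}

```text
time: 18.83
ee_pos: [0.4132, 0.0686, 0.0102]
ee_rot: [0.024, 1.0, 0.0, 0.0]
wrist_force: [-0.2, 0.1, -0.0]
opening: 0.0834
grip_force: 0.0
```

Emit:
{"api": "send_rows", "payload": {
  "moves": [
    [[0, 0, -0.03], [0, 0, 0], 1],
    [[0, 0, -0.02], [0, 0, 6.8], 1],
    [[0, 0, 0], [0, 0, 6.8], 1],
    [[0, 0, 0], [0, 0, 6.8], 1],
    [[0, 0, 0], [0, 0, 6.8], 1]
  ]
}}

```text
time: 19.25
ee_pos: [0.4134, 0.0686, 0.0605]
ee_rot: [0.262, 0.965, 0.0, 0.0]
wrist_force: [-0.1, -0.4, -0.0]
opening: 0.0911
grip_force: 0.0
```

Emit:
{"api": "send_rows", "payload": {
  "moves": [
    [[0, 0, 0], [0, 0, 6.8], 1],
    [[0, 0, 0], [0, 0, 6.8], 1],
    [[0, 0, 0], [0, 0, 6.8], 1],
    [[0, 0, 0], [0, 0, 6.8], 1],
    [[0, 0, 0], [0, 0, 6.8], 1]
  ]
}}

```text
time: 19.67
ee_pos: [0.4131, 0.0686, 0.0601]
ee_rot: [0.532, 0.846, -0.0, -0.0]
wrist_force: [-0.6, -0.0, 0.6]
opening: 0.0914
grip_force: 0.0
```

Emit:
{"api": "send_rows", "payload": {
  "moves": [
    [[0, 0, 0], [0, 0, 6.8], 1],
    [[0, 0, 0], [0, 0, 6.8], 1],
    [[0, 0, 0], [0, 0, 6.8], 1],
    [[0, 0, 0], [0, 0, 0], 1],
    [[0, 0, 0], [0, 0, 0], 1]
  ]
}}

```text
time: 20.08
ee_pos: [0.4131, 0.0686, 0.0601]
ee_rot: [0.67, 0.742, -0.0, -0.0]
wrist_force: [0.2, -0.7, -0.5]
opening: 0.0913
grip_force: 0.0
```

Run:
```python
from snap import *
tool([.4135,.0686,.004],-84.6)
im,c=snap();cv2.imwrite("pics/w7.png",im[...,::-1])
```

```text
pos [0.4131 0.0686 0.0601] yaw -84.19 shift now [-0.      0.0004  0.0561] turn z 0.41290326529048116 shift after turn [-0.      0.0004  0.0561]
pos [0.4131 0.0686 0.0601] F [ 0.1979 -0.6897 -0.4572] op 0.09132744999392473
```

View pics/w7.png

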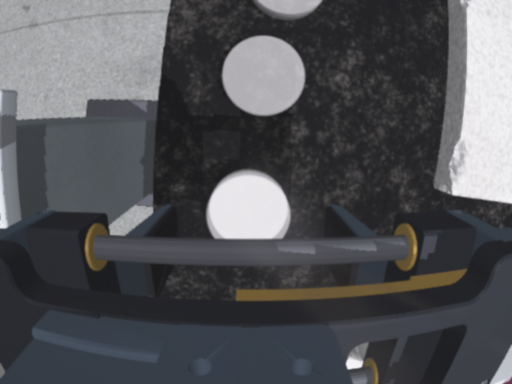

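The pile is square between the fingers at (248,210), and the single dish behind it is at (263,75). Grasping the pile.

Emit:
{"api": "send_rows", "payload": {
  "moves": [
    [[0, 0, 0.025], [0, 0, 0], 1],
    [[0, 0, 0.02], [0, 0, 0], 1],
    [[0, 0, 0.011], [0, 0, 0], 1],
    [[0, 0, 0], [0, 0, 0], 0],
    [[0, 0, 0], [0, 0, 0], 0]
  ],
  "grip_force": 25
}}

```text
time: 20.55
ee_pos: [0.4128, 0.0686, 0.0039]
ee_rot: [0.671, 0.742, -0.001, -0.001]
wrist_force: [-0.2, 0.5, -0.1]
opening: 0.081
grip_force: 0.0
```

Emit:
{"api": "send_rows", "payload": {
  "moves": [
    [[0, 0, 0], [0, 0, 0], 0],
    [[0, 0, 0], [0, 0, 0], 0],
    [[0, 0, 0], [0, 0, 0], 0],
    [[0, 0, 0], [0, 0, 0], 0],
    [[0, 0, 0], [0, 0, 0], 0]
  ]
}}

```text
time: 20.97
ee_pos: [0.4135, 0.0686, 0.0048]
ee_rot: [0.672, 0.741, 0.0, 0.0]
wrist_force: [-1.3, 0.6, 10.1]
opening: 0.0597
grip_force: 25.0
```

Emit:
{"api": "send_rows", "payload": {
  "moves": [
    [[0, 0, -0.015], [0, 0, 0], 0],
    [[0, 0, -0.02], [0, 0, 0], 0],
    [[0, 0, -0.02], [0, 0, 0], 0],
    [[0, 0, -0.01], [0, 0, 0], 0],
    [[0, 0, 0], [0, 0, 0], 0]
  ]
}}

```text
time: 21.38
ee_pos: [0.4143, 0.0686, 0.0711]
ee_rot: [0.672, 0.741, 0.001, 0.001]
wrist_force: [0.1, -1.2, -0.7]
opening: 0.0593
grip_force: 25.0
```

Run:
```python
from snap import *
tool([*tow("dish",.03),.08],-84.6)
```

```text
pos [0.4143 0.0686 0.0711] yaw -84.39 shift now [-0.303   0.1557 -0.0082] turn z 0.20873188301948176 shift after turn [-0.3024  0.1568 -0.0082]
```

Emit:
{"api": "send_rows", "payload": {
  "moves": [
    [[0, 0, -0.012], [0, 0, 0], 0],
    [[-0.03, 0.015, 0], [0, 0, 0], 0],
    [[-0.03, 0.015, 0], [0, 0, 0], 0],
    [[-0.03, 0.015, 0], [0, 0, 0], 0],
    [[-0.03, 0.015, 0], [0, 0, 0], 0]
  ]
}}

```text
time: 21.8
ee_pos: [0.4851, -0.0464, 0.0806]
ee_rot: [0.672, 0.741, -0.0, -0.0]
wrist_force: [1.4, 0.1, -1.1]
opening: 0.0597
grip_force: 25.0
```

Emit:
{"api": "send_rows", "payload": {
  "moves": [
    [[-0.03, 0.015, 0], [0, 0, 0], 0],
    [[-0.03, 0.016, 0], [0, 0, 0], 0],
    [[-0.03, 0.016, 0], [0, 0, 0], 0],
    [[-0.03, 0.016, 0], [0, 0, 0], 0],
    [[-0.03, 0.016, 0], [0, 0, 0], 0]
  ]
}}

```text
time: 22.22
ee_pos: [0.5782, -0.1881, 0.0802]
ee_rot: [0.672, 0.741, -0.0, -0.0]
wrist_force: [0.2, 0.1, 0.2]
opening: 0.0599
grip_force: 25.0
```

Emit:
{"api": "send_rows", "payload": {
  "moves": [
    [[-0.025, 0.012, 0], [0, 0, 0], 0],
    [[-0.008, 0.004, 0], [0, 0, 0], 0],
    [[0, 0, 0], [0, 0, 0], 0],
    [[0, 0, 0], [0, 0, 0], 0]
  ]
}}

```text
time: 22.55
ee_pos: [0.5962, -0.2174, 0.0801]
ee_rot: [0.672, 0.741, -0.0, -0.001]
wrist_force: [-0.6, 1.1, -1.1]
opening: 0.0595
grip_force: 25.0
```

Run:
```python
from snap import *
tool([*tow("dish",.03),.009],-84.6)
im,c=snap();s=vision.camera("scene");cv2.imwrite("pics/w8.png",np.vstack([im[:270],cv2.resize(s[170:300,190:390],(512,333),interpolation=cv2.INTER_CUBIC)])[:600,:,::-1])
```

```text
pos [ 0.5962 -0.2174  0.0801] yaw -84.43 shift now [-0.0007  0.0027  0.0711] turn z 0.1664092717628023 shift after turn [-0.0006  0.0027  0.0711]
pos [ 0.5962 -0.2174  0.0801] F [-0.5632  1.1242 -1.0509] op 0.05954672461810275
```

View pics/w8.png

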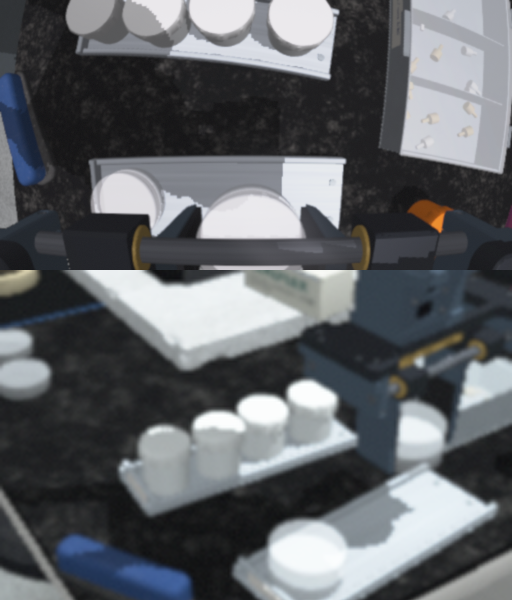

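Four pots stand in line, the old pile is at its stop, and the held pile is centred over the dish lane at wrist (250,225). The orange pot and tray are clear. Lowering it now.

Emit:
{"api": "send_rows", "payload": {
  "moves": [
    [[-0.001, 0.003, 0.02], [0, 0, 0], 0],
    [[0, 0, 0.025], [0, 0, 0], 0],
    [[0, 0, 0.015], [0, 0, 0], 0],
    [[0, 0, 0.008], [0, 0, 0], 0],
    [[0, 0, 0.003], [0, 0, 0], 0]
  ]
}}

```text
time: 23.07
ee_pos: [0.599, -0.2173, 0.009]
ee_rot: [0.671, 0.741, -0.0, -0.001]
wrist_force: [-1.1, 0.4, -0.5]
opening: 0.0596
grip_force: 25.0
```

Emit:
{"api": "send_rows", "payload": {
  "moves": [
    [[0, 0, 0], [0, 0, 0], 0],
    [[0, 0, 0], [0, 0, 0], 0],
    [[0, 0, 0], [0, 0, 0], 0.9],
    [[0, 0, 0], [0, 0, 0], 0.9],
    [[0, 0, 0], [0, 0, 0], 0.9]
  ]
}}

```text
time: 23.48
ee_pos: [0.6005, -0.2187, 0.0108]
ee_rot: [0.672, 0.741, 0.0, 0.001]
wrist_force: [-0.5, 0.2, 0.2]
opening: 0.0766
grip_force: 0.0
```

Emit:
{"api": "send_rows", "payload": {
  "moves": [
    [[0, 0, 0], [0, 0, 0], 0.9],
    [[0, 0, 0], [0, 0, 0], 0.9],
    [[0, 0, -0.02], [0, 0, 0], 0.9],
    [[0, 0, -0.04], [0, 0, 0], 1],
    [[0, 0, -0.03], [0, 0, 0], 1]
  ]
}}

```text
time: 23.9
ee_pos: [0.5999, -0.2185, 0.1016]
ee_rot: [0.672, 0.741, -0.0, -0.0]
wrist_force: [2.5, -0.2, 1.0]
opening: 0.0904
grip_force: 0.0
```

Run:
```python
from snap import *
tool([.48,.09,.15],-84.6);print(tow("dish",.03))
```

```text
pos [ 0.5999 -0.2185  0.1016] yaw -84.41 shift now [ 0.3187 -0.0893 -0.0482] turn z 0.18939628664668362 shift after turn [ 0.3184 -0.0904 -0.0482]
[ 0.5989 -0.2177]
```

Emit:
{"api": "send_rows", "payload": {
  "moves": [
    [[0.033, -0.014, -0.01], [0, 0, 0], 1],
    [[0.033, -0.014, -0.01], [0, 0, 0], 1],
    [[0.033, -0.014, -0.01], [0, 0, 0], 1],
    [[0.033, -0.014, -0.01], [0, 0, 0], 1],
    [[0.033, -0.014, -0.01], [0, 0, 0], 1]
  ]
}}

```text
time: 24.32
ee_pos: [0.5132, -0.06, 0.1506]
ee_rot: [0.672, 0.741, 0.0, 0.0]
wrist_force: [1.5, 0.3, -0.5]
opening: 0.0915
grip_force: 0.0
```

Emit:
{"api": "send_rows", "payload": {
  "moves": [
    [[0.033, -0.014, 0], [0, 0, 0], 1],
    [[0.033, -0.014, 0], [0, 0, 0], 1],
    [[0.033, -0.014, 0], [0, 0, 0], 1],
    [[0.033, -0.014, 0], [0, 0, 0], 1],
    [[0.03, -0.012, 0], [0, 0, 0], 1]
  ]
}}

```text
time: 24.73
ee_pos: [0.4295, 0.0948, 0.1503]
ee_rot: [0.672, 0.741, 0.0, 0.0]
wrist_force: [0.2, 0.7, 0.2]
opening: 0.091
grip_force: 0.0
```

Emit:
{"api": "send_rows", "payload": {
  "moves": [
    [[0, 0, 0], [0, 0, 0], 1],
    [[0, 0, 0], [0, 0, 0], 1]
  ]
}}

```text
time: 24.9
ee_pos: [0.4302, 0.0945, 0.1504]
ee_rot: [0.671, 0.742, 0.0, 0.0]
wrist_force: [0.5, -0.5, -0.4]
opening: 0.0913
grip_force: 0.0
```

Run:
```python
from blobs import *
im,c=snap();cv2.imwrite("pics/w9.png",im[...,::-1]);blobs(im,c);tool([.414,.1685,.05],-84.6)
```

```text
pos [0.4302 0.0945 0.1504] F [ 0.4681 -0.4522 -0.4189] op 0.09133369105851029
727 [135.3 217. ] r 31.5 z16 [0.3048 0.0445] z32 [0.3111 0.0506] z46 [0.3166 0.056 ] potlane [-0.2324  0.1171]
2587 [240.3 111.3] r 29.3 z16 [0.4133 0.1693] z32 [0.4139 0.1689] z46 [0.4144 0.1685] potlane [-0.1414  0.2325]
2416 [258.3  39.3] r 29.1 z16 [0.4238 0.2465] z32 [0.4238 0.242 ] z46 [0.4238 0.2381] potlane [-0.1354  0.3015]
pos [0.4311 0.0937 0.1504] yaw -84.32 shift now [ 0.0761 -0.0096  0.1003] turn z 0.2765474426544188 shift after turn [ 0.0761 -0.01    0.1003]
```

Emit:
{"api": "send_rows", "payload": {
  "moves": [
    [[0.038, -0.005, 0.02], [0, 0, 0], 1],
    [[0.038, -0.005, 0.025], [0, 0, 0], 1],
    [[0, 0, 0.025], [0, 0, 0], 1],
    [[0, 0, 0.025], [0, 0, 0], 1],
    [[0, 0, 0.025], [0, 0, 0], 1]
  ]
}}

```text
time: 25.37
ee_pos: [0.4156, 0.1631, 0.032]
ee_rot: [0.672, 0.741, 0.0, 0.0]
wrist_force: [0.8, 0.0, -0.5]
opening: 0.0913
grip_force: 0.0
```

Emit:
{"api": "send_rows", "payload": {
  "moves": [
    [[0, 0, 0.018], [0, 0, 0], 1],
    [[0, 0, 0.008], [0, 0, 0], 1],
    [[0, 0, 0], [0, 0, 0], 0],
    [[0, 0, 0], [0, 0, 0], 0],
    [[0, 0, 0], [0, 0, 0], 0]
  ]
}}

```text
time: 25.78
ee_pos: [0.4155, 0.1632, 0.0079]
ee_rot: [0.672, 0.741, 0.001, 0.0]
wrist_force: [-0.8, 0.3, -0.1]
opening: 0.0742
grip_force: 0.0
```

Emit:
{"api": "send_rows", "payload": {
  "moves": [
    [[0, 0, 0], [0, 0, 0], 0],
    [[0, 0, 0], [0, 0, 0], 0],
    [[0, 0, 0], [0, 0, 0], 0],
    [[0, 0, 0], [0, 0, 0], 0],
    [[0, 0, 0], [0, 0, 0], 0]
  ]
}}

```text
time: 26.2
ee_pos: [0.4152, 0.1635, 0.0078]
ee_rot: [0.672, 0.741, 0.001, 0.0]
wrist_force: [0.6, -1.4, 11.3]
opening: 0.0591
grip_force: 25.0
```

Run:
```python
from snap import *
tool([.5995,-.218,.09],-84.6)
```

```text
pos [0.4152 0.1635 0.0078] yaw -84.4 shift now [-0.3976  0.1464 -0.082 ] turn z 0.1978143934698835 shift after turn [-0.3971  0.1477 -0.082 ]
```

Emit:
{"api": "send_rows", "payload": {
  "moves": [
    [[0, 0, -0.02], [0, 0, 0], 0],
    [[0, 0, -0.03], [0, 0, 0], 0],
    [[0, 0, -0.032], [0, 0, 0], 0],
    [[-0.025, 0.01, 0], [0, 0, 0], 0],
    [[-0.033, 0.012, 0], [0, 0, 0], 0]
  ]
}}

```text
time: 26.62
ee_pos: [0.443, 0.1087, 0.0913]
ee_rot: [0.67, 0.742, 0.002, 0.001]
wrist_force: [0.9, 0.4, -1.0]
opening: 0.0591
grip_force: 25.0
```

Emit:
{"api": "send_rows", "payload": {
  "moves": [
    [[-0.033, 0.012, 0], [0, 0, 0], 0],
    [[-0.033, 0.012, 0], [0, 0, 0], 0],
    [[-0.033, 0.012, 0], [0, 0, 0], 0],
    [[-0.033, 0.012, 0], [0, 0, 0], 0],
    [[-0.033, 0.012, 0], [0, 0, 0], 0]
  ]
}}

```text
time: 27.03
ee_pos: [0.5184, -0.0523, 0.0896]
ee_rot: [0.672, 0.741, 0.0, 0.0]
wrist_force: [0.7, 1.0, -0.3]
opening: 0.0589
grip_force: 25.0
```

Emit:
{"api": "send_rows", "payload": {
  "moves": [
    [[-0.033, 0.012, 0], [0, 0, 0], 0],
    [[-0.033, 0.012, 0], [0, 0, 0], 0],
    [[-0.033, 0.012, 0], [0, 0, 0], 0],
    [[-0.033, 0.012, 0], [0, 0, 0], 0],
    [[-0.03, 0.01, 0], [0, 0, 0], 0]
  ]
}}

```text
time: 27.45
ee_pos: [0.5922, -0.2082, 0.0896]
ee_rot: [0.672, 0.741, 0.0, 0.0]
wrist_force: [0.4, 0.6, -0.3]
opening: 0.0588
grip_force: 25.0
```

Emit:
{"api": "send_rows", "payload": {
  "moves": [
    [[-0.016, 0.006, 0], [0, 0, 0], 0],
    [[0, 0, 0], [0, 0, 0], 0],
    [[0, 0, 0], [0, 0, 0], 0],
    [[0, 0, 0], [0, 0, 0], 0]
  ]
}}

```text
time: 27.78
ee_pos: [0.5984, -0.2207, 0.0891]
ee_rot: [0.672, 0.741, -0.0, -0.0]
wrist_force: [-0.9, 0.1, -0.4]
opening: 0.0593
grip_force: 25.0
```

Run:
```python
from blobs import *
tool([.6,-.223,.045],-84.6)
im,c=snap();cv2.imwrite("pics/w10.png",im[...,::-1])
g=cv2.cvtColor(im,cv2.COLOR_RGB2HSV);print(ctrl.observe()["grip_force"])
blobs(im,c)
```

```text
pos [ 0.5984 -0.2207  0.0891] yaw -84.4 shift now [-0.0025  0.0014  0.0441] turn z 0.19840994283777036 shift after turn [-0.0024  0.0014  0.0441]
pos [ 0.5984 -0.2207  0.0891] F [-0.9141  0.0586 -0.3615] op 0.05928505469245517
24.999919831752777
1131 [222.4 277.4] r 31.0 z16 [ 0.5806 -0.2979] z32 [ 0.5814 -0.2885] z46 [ 0.5821 -0.2802] potlane [ 0.0477 -0.2051]
1647 [  7.4 175.3] r 62.6 z16 [ 0.3357 -0.2209] z32 [ 0.3526 -0.2165] z46 [ 0.3675 -0.2127] potlane [-0.1659 -0.1491]
1219 [92.1 14.2] r 26.1 z16 [ 0.4386 -0.0618] z32 [ 0.4488 -0.0679] z46 [ 0.4577 -0.0732] potlane [-0.0841 -0.0081]
```

Emit:
{"api": "send_rows", "payload": {
  "moves": [
    [[-0.002, 0.001, 0.015], [0, 0, 0], 0],
    [[0, 0, 0.015], [0, 0, 0], 0],
    [[0, 0, 0.01], [0, 0, 0], 0],
    [[0, 0, 0.005], [0, 0, 0], 0],
    [[0, 0, 0], [0, 0, 0], 0]
  ]
}}

```text
time: 28.25
ee_pos: [0.5996, -0.2225, 0.0435]
ee_rot: [0.671, 0.741, -0.0, -0.001]
wrist_force: [1.1, 0.6, -0.1]
opening: 0.0595
grip_force: 25.0
```

Emit:
{"api": "send_rows", "payload": {
  "moves": [
    [[0, 0, 0], [0, 0, 0], 0],
    [[0, 0, 0], [0, 0, 0], 0.9],
    [[0, 0, 0], [0, 0, 0], 0.9],
    [[0, 0, 0], [0, 0, 0], 0.9],
    [[0, 0, 0], [0, 0, 0], 0.9]
  ]
}}

```text
time: 28.67
ee_pos: [0.6003, -0.2234, 0.0443]
ee_rot: [0.672, 0.741, 0.0, 0.0]
wrist_force: [-0.1, 0.0, -0.3]
opening: 0.0807
grip_force: 0.0
```

Emit:
{"api": "send_rows", "payload": {
  "moves": [
    [[0, 0, 0], [0, 0, 0], 0.9],
    [[0, 0, -0.02], [0, 0, 0], 1],
    [[0, 0, -0.04], [0, 0, 0], 1],
    [[0, 0, -0.03], [0, 0, 0], 1],
    [[0, 0, 0], [0, 0, 0], 1]
  ]
}}

```text
time: 29.08
ee_pos: [0.603, -0.2247, 0.1403]
ee_rot: [0.672, 0.741, 0.001, 0.004]
wrist_force: [1.5, 0.1, 1.8]
opening: 0.0912
grip_force: 0.0
```

Run:
```python
from snap import *
tool([.5995,-.2185,.1],-84.6)
im,c=snap();s=vision.camera("scene");cv2.imwrite("pics/w11.png",np.vstack([im[:270],cv2.resize(s[170:300,190:390],(512,330),interpolation=cv2.INTER_CUBIC)])[:600,:,::-1])
```

```text
pos [ 0.603  -0.2247  0.1403] yaw -84.41 shift now [ 0.0067 -0.0032  0.0402] turn z 0.18959353805999513 shift after turn [ 0.0067 -0.0032  0.0402]
pos [ 0.603  -0.2247  0.1403] F [1.5097 0.144  1.8028] op 0.0911555562530662
```

View pics/w11.png

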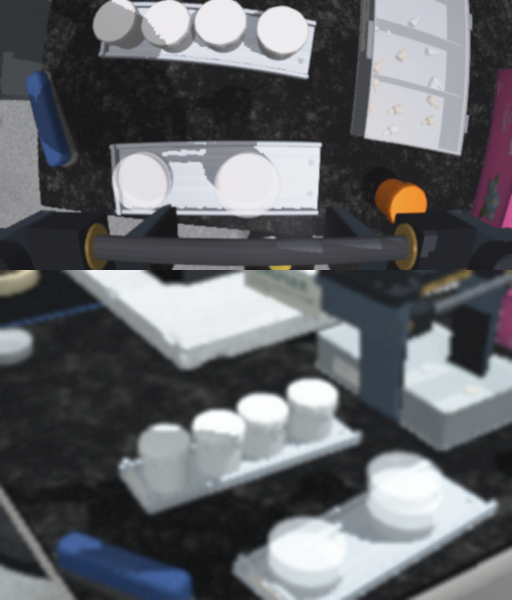

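The pile of three looks square at wrist (247,185). The old pile and the pots are in place. Now the last dish.

Emit:
{"api": "send_rows", "payload": {
  "moves": [
    [[0.025, -0.009, 0], [0, 0, 0], 1],
    [[0.034, -0.012, 0], [0, 0, 0], 1],
    [[0.034, -0.012, 0], [0, 0, 0], 1],
    [[0.034, -0.012, 0], [0, 0, 0], 1],
    [[0.034, -0.012, 0], [0, 0, 0], 1]
  ]
}}

```text
time: 29.6
ee_pos: [0.5259, -0.0673, 0.1328]
ee_rot: [0.672, 0.741, -0.001, -0.001]
wrist_force: [0.3, 0.5, 0.1]
opening: 0.0914
grip_force: 0.0
```

Emit:
{"api": "send_rows", "payload": {
  "moves": [
    [[0.034, -0.012, 0], [0, 0, 0], 1],
    [[0.034, -0.012, 0], [0, 0, 0], 1],
    [[0.034, -0.012, 0], [0, 0, 0], 1],
    [[0.034, -0.012, 0], [0, 0, 0], 1],
    [[0.034, -0.012, 0], [0, 0, 0], 1]
  ]
}}

```text
time: 30.02
ee_pos: [0.4497, 0.0959, 0.1331]
ee_rot: [0.672, 0.741, -0.001, -0.001]
wrist_force: [1.3, 0.9, 0.3]
opening: 0.091
grip_force: 0.0
```

Emit:
{"api": "send_rows", "payload": {
  "moves": [
    [[0.034, -0.012, 0], [0, 0, 0], 1],
    [[0.025, -0.008, 0], [0, 0, 0], 1],
    [[0, 0, 0], [0, 0, 0], 1],
    [[0, 0, 0], [0, 0, 0], 1]
  ]
}}

```text
time: 30.35
ee_pos: [0.4246, 0.1522, 0.1333]
ee_rot: [0.671, 0.742, -0.001, -0.0]
wrist_force: [0.8, -0.3, 0.8]
opening: 0.0912
grip_force: 0.0
```

Run:
```python
from blobs import *
im,c=snap();cv2.imwrite("pics/w12.png",im[...,::-1]);blobs(im,c);tool([.424,.2465,.005],-84.6)
```

```text
pos [0.4246 0.1522 0.1333] F [ 0.8137 -0.3001  0.7742] op 0.09124796761989176
2889 [258.7  91.2] r 31.1 z16 [0.4236 0.2476] z32 [0.4234 0.246 ] z46 [0.4232 0.2445] potlane [-0.1365  0.3086]
pos [0.4253 0.1515 0.1334] yaw -84.33 shift now [0.0947 0.0082 0.1284] turn z 0.2710799545260443 shift after turn [0.0948 0.0078 0.1284]
```

Emit:
{"api": "send_rows", "payload": {
  "moves": [
    [[0.032, 0.003, 0.01], [0, 0, 0], 1],
    [[0.033, 0.003, 0.01], [0, 0, 0], 1],
    [[0.033, 0.002, 0.02], [0, 0, 0], 1],
    [[0, 0, 0.025], [0, 0, 0], 1],
    [[0, 0, 0.025], [0, 0, 0], 1]
  ]
}}

```text
time: 30.82
ee_pos: [0.4251, 0.2504, 0.0429]
ee_rot: [0.671, 0.741, 0.001, 0.0]
wrist_force: [-0.1, -0.4, -0.4]
opening: 0.0912
grip_force: 0.0
```

Emit:
{"api": "send_rows", "payload": {
  "moves": [
    [[0, 0, 0.02], [0, 0, 0], 1],
    [[0, 0, 0.016], [0, 0, 0], 1],
    [[0, 0, 0], [0, 0, 0], 0],
    [[0, 0, 0], [0, 0, 0], 0],
    [[0, 0, 0], [0, 0, 0], 0]
  ]
}}

```text
time: 31.23
ee_pos: [0.4249, 0.2493, 0.0086]
ee_rot: [0.672, 0.74, 0.0, 0.0]
wrist_force: [-0.2, 0.6, 0.3]
opening: 0.0738
grip_force: 0.0
```

Emit:
{"api": "send_rows", "payload": {
  "moves": [
    [[0, 0, 0], [0, 0, 0], 0],
    [[0, 0, 0], [0, 0, 0], 0],
    [[0, 0, 0], [0, 0, 0], 0],
    [[0, 0, 0], [0, 0, 0], 0],
    [[0, 0, 0], [0, 0, 0], 0]
  ]
}}

```text
time: 31.65
ee_pos: [0.4248, 0.2498, 0.0089]
ee_rot: [0.672, 0.741, 0.001, 0.0]
wrist_force: [0.4, -3.4, 9.0]
opening: 0.0594
grip_force: 25.0
```

Run:
```python
from snap import *
tool([.5995,-.218,.1],-84.6)
```

```text
pos [0.4248 0.2498 0.0089] yaw -84.4 shift now [-0.4826  0.1283 -0.091 ] turn z 0.20057443052087365 shift after turn [-0.4822  0.13   -0.091 ]
```

Emit:
{"api": "send_rows", "payload": {
  "moves": [
    [[0, 0, -0.02], [0, 0, 0], 0],
    [[0, 0, -0.035], [0, 0, 0], 0],
    [[0, 0, -0.04], [0, 0, 0], 0],
    [[-0.025, 0.006, 0], [0, 0, 0], 0],
    [[-0.034, 0.009, 0], [0, 0, 0], 0]
  ]
}}

```text
time: 32.07
ee_pos: [0.446, 0.1938, 0.1057]
ee_rot: [0.671, 0.742, 0.002, 0.001]
wrist_force: [-0.7, -0.8, -1.0]
opening: 0.0592
grip_force: 25.0
```

Emit:
{"api": "send_rows", "payload": {
  "moves": [
    [[-0.034, 0.009, 0], [0, 0, 0], 0],
    [[-0.034, 0.009, 0], [0, 0, 0], 0],
    [[-0.034, 0.009, 0], [0, 0, 0], 0],
    [[-0.034, 0.009, 0], [0, 0, 0], 0],
    [[-0.034, 0.009, 0], [0, 0, 0], 0]
  ]
}}

```text
time: 32.48
ee_pos: [0.5066, 0.0259, 0.1036]
ee_rot: [0.672, 0.741, 0.0, 0.0]
wrist_force: [1.2, 0.1, -0.4]
opening: 0.059
grip_force: 25.0
```

Emit:
{"api": "send_rows", "payload": {
  "moves": [
    [[-0.034, 0.009, 0], [0, 0, 0], 0],
    [[-0.034, 0.009, 0], [0, 0, 0], 0],
    [[-0.034, 0.009, 0], [0, 0, 0], 0],
    [[-0.034, 0.009, 0], [0, 0, 0], 0],
    [[-0.034, 0.009, 0], [0, 0, 0], 0]
  ]
}}

```text
time: 32.9
ee_pos: [0.5679, -0.139, 0.1036]
ee_rot: [0.672, 0.741, 0.0, 0.0]
wrist_force: [1.4, 0.0, 0.1]
opening: 0.0587
grip_force: 25.0
```

Emit:
{"api": "send_rows", "payload": {
  "moves": [
    [[-0.034, 0.009, 0], [0, 0, 0], 0],
    [[-0.025, 0.009, 0], [0, 0, 0], 0],
    [[-0.018, 0.006, 0], [0, 0, 0], 0],
    [[0, 0, 0], [0, 0, 0], 0],
    [[0, 0, 0], [0, 0, 0], 0]
  ]
}}

```text
time: 33.32
ee_pos: [0.599, -0.2121, 0.1032]
ee_rot: [0.672, 0.74, 0.0, 0.0]
wrist_force: [0.4, 0.6, -1.1]
opening: 0.0594
grip_force: 25.0
```

Run:
```python
from snap import *
tool([.5998,-.2155,.0615],-84.6);print(ctrl.observe()["grip_force"],ctrl.observe()["opening"])
```

```text
pos [ 0.599  -0.2121  0.1032] yaw -84.48 shift now [-0.0035  0.0005  0.0417] turn z 0.12304174677475999 shift after turn [-0.0035  0.0005  0.0417]
24.999867975711823 0.05936860271730849
```

Emit:
{"api": "send_rows", "payload": {
  "moves": [
    [[-0.002, 0, 0.015], [0, 0, 0], 0],
    [[0, 0, 0.014], [0, 0, 0], 0],
    [[0, 0, 0.008], [0, 0, 0], 0],
    [[0, 0, 0.004], [0, 0, 0], 0],
    [[0, 0, 0], [0, 0, 0], 0]
  ]
}}

```text
time: 33.73
ee_pos: [0.5986, -0.2125, 0.0616]
ee_rot: [0.672, 0.741, -0.0, -0.001]
wrist_force: [0.1, 0.5, 0.4]
opening: 0.0587
grip_force: 25.0
```

Run:
```python
from snap import *
tool([.5998,-.2155,.0615],-84.6);print(ctrl.observe()["grip_force"],ctrl.observe()["wrist_force"])
```

```text
pos [ 0.5986 -0.2125  0.0616] yaw -84.37 shift now [-0.0031  0.0009  0.0001] turn z 0.2312716689892511 shift after turn [-0.0031  0.0009  0.0001]
24.998188018798828 [0.0951 0.4707 0.4099]
```

Emit:
{"api": "send_rows", "payload": {
  "moves": [
    [[-0.003, 0.001, 0], [0, 0, 0], 0],
    [[0, 0, 0], [0, 0, 0], 0],
    [[0, 0, 0], [0, 0, 0], 0.9],
    [[0, 0, 0], [0, 0, 0], 0.9],
    [[0, 0, 0], [0, 0, 0], 0.9]
  ]
}}

```text
time: 34.15
ee_pos: [0.6006, -0.2164, 0.0624]
ee_rot: [0.672, 0.741, 0.0, 0.0]
wrist_force: [-0.0, -0.6, 0.4]
opening: 0.0762
grip_force: 0.0
```

Emit:
{"api": "send_rows", "payload": {
  "moves": [
    [[0, 0, 0], [0, 0, 0], 0.9],
    [[0, 0, 0], [0, 0, 0], 0.9],
    [[0, 0, -0.02], [0, 0, 0], 1],
    [[0, 0, -0.035], [0, 0, 0], 1],
    [[0, 0, -0.035], [0, 0, 0], 1]
  ]
}}

```text
time: 34.57
ee_pos: [0.5996, -0.2159, 0.1522]
ee_rot: [0.672, 0.741, -0.0, -0.001]
wrist_force: [1.0, 0.4, -0.0]
opening: 0.0911
grip_force: 0.0
```

Emit:
{"api": "send_rows", "payload": {
  "moves": [
    [[-0.025, 0, -0.03], [0, 0, 0], 1],
    [[-0.03, 0, -0.03], [0, 0, 0], 1],
    [[-0.03, 0, 0], [0, 0, 0], 1],
    [[0, 0, 0], [0, 0, 0], 1],
    [[0, 0, 0], [0, 0, 0], 1]
  ]
}}

```text
time: 34.98
ee_pos: [0.6085, -0.3017, 0.2116]
ee_rot: [0.672, 0.74, 0.0, 0.0]
wrist_force: [-0.0, 0.4, 0.5]
opening: 0.0912
grip_force: 0.0
```

Run:
```python
from blobs import *
im,c=snap();s=vision.camera("scene");cv2.imwrite("pics/w13.png",np.vstack([im[:270],cv2.resize(s[170:300,190:390],(512,330),interpolation=cv2.INTER_CUBIC)])[:600,:,::-1])
for z,x in [(.068,.03),(.036,-.0775)]: print(proj("wrist",[[*tow("dish",x),z]],c))
import pickle;pickle.dump(c,open("w13.pkl","wb"))
```

```text
pos [ 0.6085 -0.3017  0.2116] F [-0.0348  0.3913  0.5348] op 0.09124235268586638
[[248.0218 103.4478]]
[[157.5333 107.6236]]
```

View pics/w13.png

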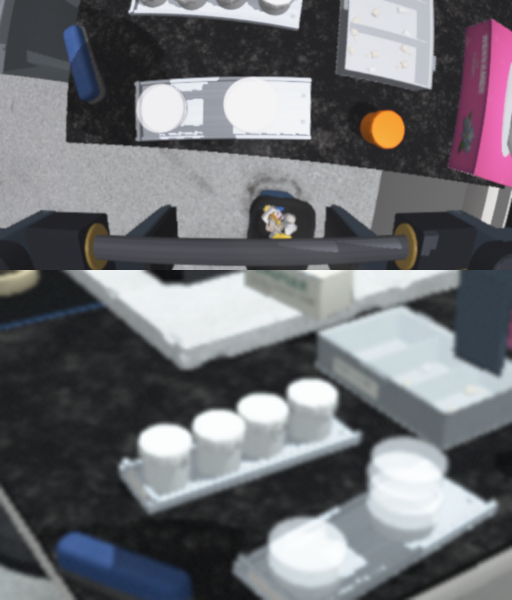

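The wrist picture shows the old pile at (161,107) and the new pile at (251,104). In the scene crop all four pots are upright, and the pile of four spans 367–441 at the bottom and 370–448 at the top. I'll check these edges against a square pile.

Run:
```python
from blobs import *
import pickle
c=pickle.load(open("w13.pkl","rb"))
for uv,z in [((161.5,107.5),.036),((251,104),.068)]: print(tol("dish",plane("wrist",uv,z,c)[0]))
# scene: predicted left/right silhouettes of a 60 mm disc at lane (0.03,0), at each height, in the crop px
ce=tow("dish",.0305,0);cs=vision.get_calibration("scene")
for z in (.004,.012,.028,.044,.060,.068):
    p=np.array([[ce[0]+.03*np.cos(a),ce[1]+.03*np.sin(a),z] for a in np.arange(0,6.28,.05)])
    q=proj("scene",p,cs);q=(q-[190,170])*[2.56,2.54];print(z,"u",q[:,0].min().round(),q[:,0].max().round(),"v",q[:,1].min().round(),q[:,1].max().round())
im=cv2.imread("pics/w13.png")[270:]
for v in range(170,260,8):
    r=im[v].astype(int).sum(1)/3; idx=[u for u in range(340,470) if r[u]-r[u-3]>35 ];idr=[u for u in range(340,480) if r[u-3]-r[u]>35]
    print(v+270,idx[:3],idr[-3:])
```

```text
[-0.0725 -0.0001]
[ 0.0331 -0.0006]
0.004 u 362.0 434.0 v 226.0 272.0
0.012 u 362.0 435.0 v 219.0 265.0
0.028 u 364.0 438.0 v 204.0 249.0
0.044 u 365.0 440.0 v 189.0 234.0
0.06 u 367.0 442.0 v 174.0 218.0
0.068 u 368.0 443.0 v 166.0 210.0
440 [382, 383] [362, 363, 364]
448 [372, 373, 374] []
456 [370, 371, 372] [448, 449, 450]
464 [367, 368, 369] [450, 451, 452]
472 [365, 366, 367] [448, 449, 450]
480 [367, 368, 369] [453, 454, 455]
488 [367, 368, 369] [466, 467, 468]
496 [369, 370, 371] [477, 478, 479]
504 [367, 368] []
512 [] []
520 [] []
528 [] [473, 474, 475]
```

```bash
python3 -c "
from bench import ctrl
print(ctrl.finish_job())"
```

```text
the job is handed in; nothing more can be done
None
```

I handed the job in; no verdict came back. In the last pictures, the old pots and the old dish pile are at their front stops, both new pots stand upright behind the old ones, and the four new dishes are in one square pile behind the old pile. I kept clear of the stapler, tape roll and pen. Pushing the old pots against the stop briefly took the wrist force to about 90 N, under the 120 N limit.

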